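# Run a batch of filter cartridges into the test rig

### The arm

A 6-joint arm with a two-finger parallel gripper is mounted at the origin on the work surface. World frame = base frame: x ahead of the robot, y to its left, z up, the work surface at z = 0. Lengths are in m, angles in degrees, forces in N, time in s.
With the tool pointing down it reaches from about 0.4 to 0.825 m from the base axis. Payload 7 kg.
Tool frame: the origin (TCP) lies at the very end of the fingers, on their centre line; the grasp point (between the pads) lies 19 mm behind it; x points along the fingers, y is the direction in which the jaws open and shut, and the axes are right-handed (so a half turn about x gives the same grasp; the last joint's range is limited). The gripper opens to 88 mm and grips with 3 to 60 N. Pads are 19 mm wide; open, the fingers measure 130 mm over their backs; the gripper's body (78 mm by 193 mm) begins 47 mm behind the grasp point.
Start: joints at [-47.664, 20.546, 0.682, 0, -70.136, -16.507], TCP at [0.294, -0.608, 0.227] pointing down, gripper open.
Joint ranges: [-176.03, 176.03], [-82.01, 121.73], [-58.28, 71.71], [-173.87, 95.51], [-174.79, -0.11], [-173.66, 173.66]. Speed limits (degrees/s): [136.94, 136.94, 172.46, 180, 180, 180].

### API

Orientations are given as [roll, pitch, yaw] about the fixed x, y, z axes, in that order (R = Rz(yaw) Ry(pitch) Rx(roll)).
In Python, from plant import * gives the robot as it stands. The module is installed in compiled form; this text tells all that it offers.
- The arm moves only by the shell command python3 -m creep 'ROWS' [FORCE]. ROWS is a JSON object of lists of equal length, an entry for each row: "jaw": the closure, from -1 (fully open) to 1 (shut); "translation": the shift along the tool's x, y, z in m, a list of three; "roll": the turn about the tool's x in rad. A call has exactly 10 rows; each row shifts and turns the commanded pose from where the row before left it, along the tool's axes as they then stand; what a row does not reach is not made up. A row lasts 1/10 s, in which the tool goes at most 50 mm and 8.59 degrees, less where a joint would pass 70% of its speed; a pose out of reach is approached as far as the arm can. A call with a gripper value outside its range is refused whole. The fingers move at their own pace and stop on an object; FORCE is the grip in N (left out, the last holds). Time passes only in rows, so rows that do not move let the fingers close, or fill a call up. It gives the time, the measured TCP pose, the force and the opening at its end, in the units of the state.
- get_state(): the state, without advancing time (a new reading comes with each control period).
- capture(name): name is "scene" or "top" or "wrist"; returns a dict with "image" (420x560x3 uint8, red, green, blue), "fovy" (degrees; the focal length in pixels is half the picture's height over the tangent of half this angle, whatever the lens; pixels are square), "cx", "cy" (the principal point, pixels), "D" ([k1, k2, p1, p2, k3] as OpenCV has them; the pictures are not rectified), "pose" (4x4, takes a point from camera to world coordinates); the wrist camera has in their place "tool_from_camera" (4x4, takes a point from camera to tool coordinates, whose origin is the TCP and whose axes are the tool frame's). Camera axes: x right, y up, looking along -z (the intrinsics and any distortion apply to the point x, -y, -z); pixel columns grow to the right and rows downward; lengths in m; the calibration is good to about 2 mm. A picture is of the moment at which its call begins: read the wrist's pose just before it. There is no depth.
- close_job(): hands the job in, once; it reports no verdict.
The state is a dict: "time_s": time; "joints": joint angles; "qd": joint speeds; "joint_torque": joint torques, N m; "tcp_pos": TCP position; "eef_rot": TCP orientation; "contact_force": force on the tool from outside, world axes, zero at the start; "moment": the same for the moment, N m; "gripper_width": finger opening in m.
Only numpy, scipy, OpenCV 4.12 (cv2) and the standard library are available. Lean on these libraries where they do the work, as an engineer would, in place of code of your own. Each camera call takes 0.05 s, during which the arm holds its last target.

### The job

The rig is still clamped on the last batch: pull the clamp lever fully over towards you to raise the head, then slide the carriage out of its side bay and along the lane to the outer stop. There, put each tested cartridge left in the carriage into the empty grey bin, and drop every new one standing on the bench into a pocket of its own, upright and fully down. Then slide the carriage, never lifting it off its bed, back under the head and sideways fully home into the bay and push the lever fully over again to clamp, leaving the other things on the bench alone.

Things in the scene. Friction and masses are not known exactly. Their poses are not given: they have to be found in the camera images.
- rig: Fixed test rig, yawed up to 0.12 rad; origin at bench level mid-lane, x away from the robot, y to its left, z up. Slippery grey bed, top 10 mm up; walls to 36 mm up. Lane along y: x -63 to 63, y -150 to 144. For y below -20 the far wall steps back to x 93: the side bay. Outer stops at y 144 leave a gap x -25 to 25 for the tail. Base plate 10 mm thick, x -165 to 180, y -326 to -156.
- lane_out (a point): Where the carriage's origin lies when drawn out to the outer stop: rig (0, 85) mm, on the bed. Play 3 to 4 mm each way.
- lane_in (a point): Where the carriage's origin lies at the inner end of the lane, the corner of its path: rig (0, -85) mm. From here it shifts 30 mm sideways in rig +x, behind the shoulder at rig y -20, to be home.
- bay (a point): Where the carriage's origin lies when home in the side bay: rig (30, -85) mm, on the bed. Play 3 mm in x, 10 mm in y.
- head (a point): Centre of the underside of the round rubber head pad (radius 56 mm) over the bay, at rig (30, -85): 78 mm above the bench when raised, 66 mm when clamped. Above it the head block and arm, rig x -5 to 100, y below -50, 130 to 180 mm up. Column: rig x 50 to 170, y -310 to -180, 255 mm tall.
- carriage: Loose white carriage in the rig's channel, about 0.6 kg, 120 (x) x 110 (y) x 24 mm high; origin under its centre, axes as the rig. Four round pockets 45 mm wide, 18 mm deep. A flat steel tail, 24 mm wide, runs out to y 130 mm and carries an upright square stem, 16 x 16 mm, at x 0, y 115, top 85 mm above the underside. It must stay on the bed.
- stem (a point): Grip point on the carriage's upright stem, 65 mm above the carriage's underside (75 mm above the bench), on the stem's axis; 20 mm of stem above it. Axes as the carriage.
- pocket1 (a point): Centre of the floor of carriage pocket 1 of 4 (at x -31, y -26 mm in the carriage frame); the pocket's mouth is 18 mm higher.
- pocket2 (a point): Centre of the floor of carriage pocket 2 of 4 (at x 31, y -26 mm in the carriage frame); the pocket's mouth is 18 mm higher.
- pocket3 (a point): Centre of the floor of carriage pocket 3 of 4 (at x -31, y 26 mm in the carriage frame); the pocket's mouth is 18 mm higher.
- pocket4 (a point): Centre of the floor of carriage pocket 4 of 4 (at x 31, y 26 mm in the carriage frame); the pocket's mouth is 18 mm higher.
- valve (a joint): Clamp lever, a rod 90 mm long with a black ball (radius 13 mm) on a steel block; pivots about the rig's y at rig x -120, y -210, 32 mm above the bench. 0 rad: leans 0.5 rad towards the robot, head raised. 1.0 rad (stop): leans 0.5 rad away, head clamped. Stays where left; about 1 N at the ball moves it. Fully over = within 0.15 rad of its end.
- valve_tip (a point): Centre of the clamp lever's ball, about 111 mm above the bench at either end, 122 mm midway.
- cart1: New filter cartridge (up to four alike; 3 or 4 are present, None if absent), about 0.09 kg, standing upright on the bench: grey round foot 40 mm wide and 16 mm high, above it a black round neck 28 mm wide to grip, total height 46 mm. Origin at the centre of its underside, z up its axis.
- cart2: New filter cartridge (up to four alike; 3 or 4 are present, None if absent), about 0.09 kg, standing upright on the bench: grey round foot 40 mm wide and 16 mm high, above it a black round neck 28 mm wide to grip, total height 46 mm. Origin at the centre of its underside, z up its axis.
- cart3: New filter cartridge (up to four alike; 3 or 4 are present, None if absent), about 0.09 kg, standing upright on the bench: grey round foot 40 mm wide and 16 mm high, above it a black round neck 28 mm wide to grip, total height 46 mm. Origin at the centre of its underside, z up its axis.
- cart4: New filter cartridge (up to four alike; 3 or 4 are present, None if absent), about 0.09 kg, standing upright on the bench: grey round foot 40 mm wide and 16 mm high, above it a black round neck 28 mm wide to grip, total height 46 mm. Origin at the centre of its underside, z up its axis.
- spent1: Tested cartridge, 1 or 2 present (None if absent), standing in a carriage pocket at the start; same shape, size and axes as the new ones: foot 40 mm wide, 16 mm high, neck 28 mm wide, height 46 mm, origin under its centre. Goes into the bin, standing or lying.
- spent2: Tested cartridge, 1 or 2 present (None if absent), standing in a carriage pocket at the start; same shape, size and axes as the new ones: foot 40 mm wide, 16 mm high, neck 28 mm wide, height 46 mm, origin under its centre. Goes into the bin, standing or lying.
- bin: Fixed open grey plastic bin on the bench for tested cartridges, 130 (x) x 120 (y) x 40 mm high, walls and floor about 4 to 5 mm thick, empty at first; origin at the centre of its underside.
- jar: Bystander: closed jar, 60 mm wide, 85 mm tall, origin under its centre; leave it alone.
- spanner: Bystander: spanner 180 mm long lying on the bench, origin under its middle; leave it alone.
- beaker: Bystander: open clear beaker, 70 mm wide, 80 mm tall, origin under its centre; leave it alone.
Things that resemble listed ones, but are neither listed nor needed, are in the scene too. What is shaped like the cart1 but yellow is not meant.

How it is judged:
By the outcome, as a careful person would: the job done as asked, in the order asked, and still so for the second after the job is handed in, with the robot touching nothing.
Of cart1, cart2, cart3, cart4 only 3 to 4 are there at a start; the rules pass over those that are not, and their reading is None.
Of spent1, spent2 only 1 to 2 are there at a start; the rules pass over those that are not, and their reading is None.
At some moment in a run one of cart1, cart2, cart3, cart4 may be knocked a few centimetres aside while the robot is not near it.
It also fails if it takes over 210 s, if anything falls off the work surface, if the arm or the gripper's body presses on something with over 40 N, if the wrist force passes 120 N, or if a joint passes its speed limit or range.

## Working session

There is one attempt and no reset: what is moved stays moved. The work goes in short steps, Python scripts to look and compute and a shell command to move; the robot and the scene stay as the last step left them, time stands still between calls to the robot, and variables do not carry over. Pictures are saved under pics/ and viewed, and the job is handed in when it is done.

```bash
mkdir -p pics; ls
cat > h.py <<'E'
from plant import *
import numpy as np, cv2
from scipy.spatial.transform import Rotation as R
def K(c):
    f=210/np.tan(np.radians(c['fovy'])/2); return np.array([[f,0,c['cx']],[0,f,c['cy']],[0,0,1.]])
def toolT():
    s=get_state(); T=np.eye(4); T[:3,:3]=R.from_euler('xyz',s['eef_rot'],degrees=True).as_matrix(); T[:3,3]=s['tcp_pos']; return T
def snap(name,fn):
    T=toolT(); c=capture(name)
    c['P']=c['pose'] if 'pose' in c else T@np.array(c['tool_from_camera'])
    c['P']=np.array(c['P']); cv2.imwrite('pics/'+fn+'.png',c['image'][:,:,::-1]); np.save('pics/'+fn+'.npy',c,allow_pickle=True); return c
def load(fn): return np.load('pics/'+fn+'.npy',allow_pickle=True).item()
def px2w(c,u,v,z):
    p=cv2.undistortPoints(np.array([[[u,v]]],float),K(c),np.array(c['D'],float))[0,0]
    d=c['P'][:3,:3]@np.array([p[0],-p[1],-1]); o=c['P'][:3,3]; t=(z-o[2])/d[2]; return (o+t*d)
def w2px(c,p):
    q=np.linalg.inv(c['P'])@np.append(p,1); q=np.array([[[q[0],-q[1],-q[2]]]])
    return cv2.projectPoints(q,np.zeros(3),np.zeros(3),K(c),np.array(c['D'],float))[0][0,0]
E
python3 - <<'E'
from h import *
s=get_state();print(s)
for n in ['scene','top','wrist']:
    c=snap(n,n+'0');print(n,c['fovy'],c['cx'],c['cy'],c['D']);print(c['P'].round(3))
E
```

```text
pics
{'time_s': 0.0, 'joints': array([-4.76636231e+01,  2.05918263e+01,  6.33211840e-01, -2.17510943e-02,
       -7.01362224e+01, -1.65068638e+01]), 'qd': array([-0.01254164,  0.05606456, -0.01110546,  0.01497485, -0.03748754,
        0.12719066]), 'joint_torque': array([ 9.60592624e-04, -5.82714808e+01,  2.93067062e+01,  6.99717969e+00,
        7.08267806e-03, -1.63276868e-04]), 'tcp_pos': array([ 0.29385655, -0.6071207 ,  0.22560888]), 'eef_rot': array([ 94.34150439,  89.9029832 , 120.16360991]), 'contact_force': array([ 0.40469191, -0.66649789,  0.64180564]), 'moment': array([ 0.00413761, -0.00461498,  0.02509978]), 'gripper_width': 0.08784354719443276}
scene 50.605725899438774 274.66973513146996 214.57869105535008 [-0.05013079  0.          0.          0.          0.        ]
[[-0.664 -0.433  0.609  1.376]
 [ 0.747 -0.405  0.527  0.732]
 [ 0.018  0.805  0.592  0.889]
 [ 0.     0.     0.     1.   ]]
top 56.48150803913512 279.8347820396491 210.44224257109886 [-0.07033893  0.          0.          0.          0.        ]
[[-0.006  0.985 -0.173  0.364]
 [-1.    -0.007 -0.009 -0.022]
 [-0.01   0.173  0.985  1.211]
 [ 0.     0.     0.     1.   ]]
wrist 71.11399710018506 284.17063559025917 211.63583381747105 [-0.03326609  0.          0.          0.          0.        ]
[[-0.437 -0.867 -0.238  0.229]
 [ 0.899 -0.421 -0.119 -0.638]
 [ 0.003 -0.266  0.964  0.383]
 [ 0.     0.     0.     1.   ]]
```

View pics/top0.png

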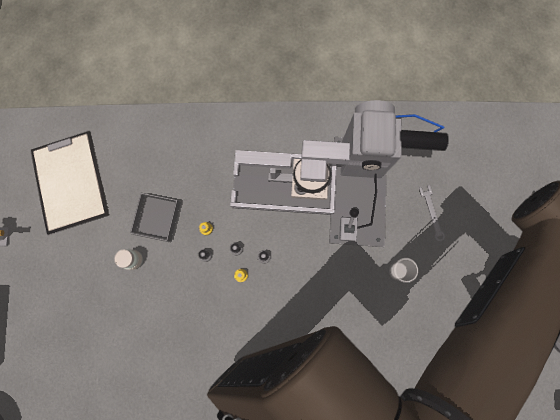

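View pics/scene0.png

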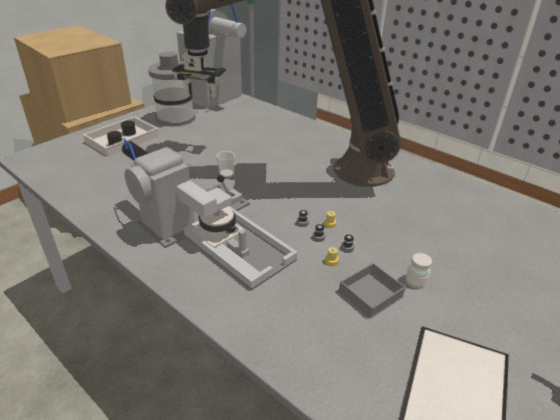

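View pics/wrist0.png

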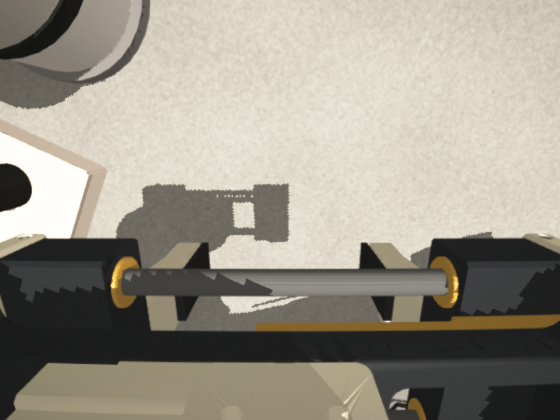

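Run:
```python
from h import *
c=load('top0');i=c['image'][:,:,::-1]
cv2.imwrite('pics/z1.png',cv2.resize(i[90:260,215:400],None,fx=4,fy=4,interpolation=cv2.INTER_CUBIC)[:600*2])
cv2.imwrite('pics/z2.png',cv2.resize(i[180:290,110:290],None,fx=4,fy=4,interpolation=cv2.INTER_CUBIC))
c=load('scene0');i=c['image'][:,:,::-1]
cv2.imwrite('pics/z3.png',cv2.resize(i[130:290,110:300],None,fx=4,fy=3.7,interpolation=cv2.INTER_CUBIC))
cv2.imwrite('pics/z4.png',cv2.resize(i[90:190,60:260],None,fx=4,fy=4,interpolation=cv2.INTER_CUBIC))
```

```text
(no output)
```

View pics/z1.png

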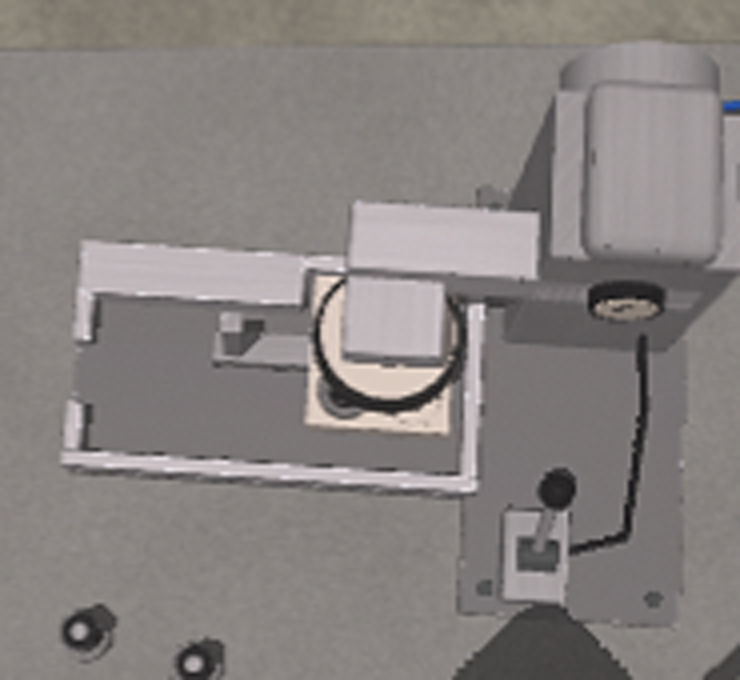

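View pics/z2.png

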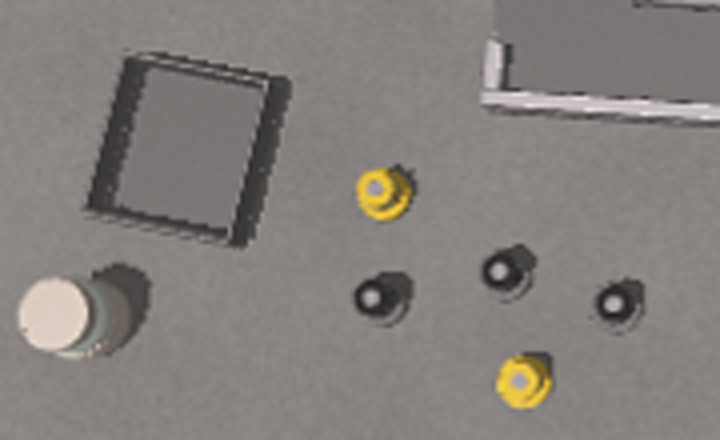

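View pics/z3.png

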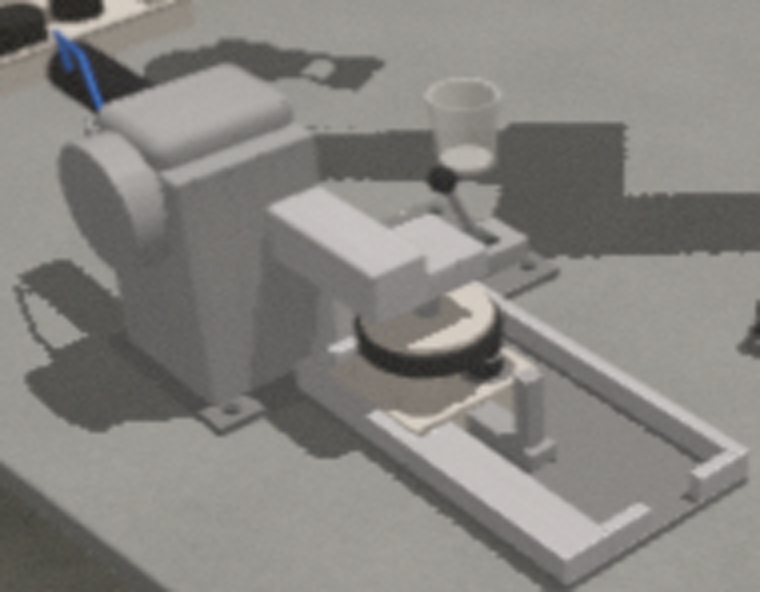

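View pics/z4.png

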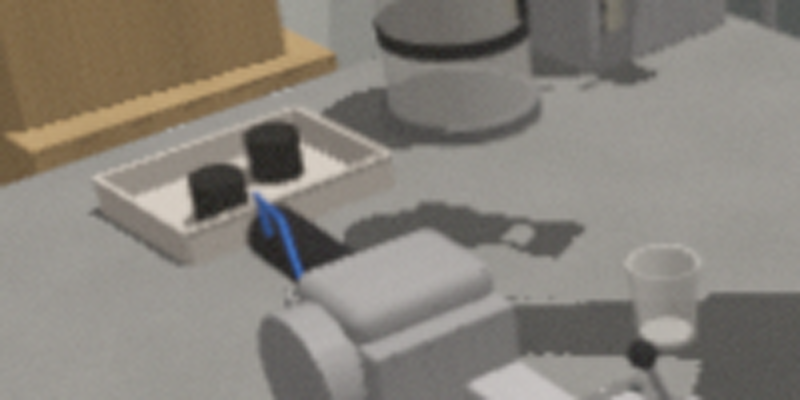

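Run:
```python
from h import *
from scipy.optimize import least_squares
c=load('top0')
pts=[((25,144,36),(237.5,175)),((-25,144,36),(235.5,190.75)),((-63,144,36),(234.75,202.75)),((-63,-150,36),(330.75,208)),
((-165,-156,10),(215+458/4,90+612/4)),((-165,-326,10),(215+676/4,90+626/4))]
def rw(p,P):
    th=p[2];P=np.array(P)/1000
    return np.array([p[0]+np.cos(th)*P[0]-np.sin(th)*P[1],p[1]+np.sin(th)*P[0]+np.cos(th)*P[1],P[2]])
f=lambda p:np.concatenate([w2px(c,rw(p,P))-np.array(q) for P,q in pts])
r=least_squares(f,[.5,-.03,0]);print(r.x,r.fun.round(2))
for n,P in dict(ball_cl=(-120+90*np.sin(.5),-210,111),ball_op=(-120-90*np.sin(.5),-210,111),mid=(-120,-210,122),stem_home=(30,30,75),stem_in=(0,30,75),stem_out=(0,200,75),lane_out=(0,85,10),bayhead=(30,-85,78)).items():
    print(n,rw(r.x,P).round(4),w2px(c,rw(r.x,P)).round(1))
print('ball seen',px2w(c,354.25,212.5,.111))
for n,(u,v) in dict(a=(373,298),b=(502,271),cc=(615,304)).items(): print(n,px2w(c,110+u/4,180+v/4,.046).round(4))
print('bin rim',[px2w(c,110+u/4,180+v/4,.04).round(3) for u,v in [(130,52),(290,77),(245,245),(88,208)]])
print('jar',px2w(c,110+55/4,180+313/4,.085)); print('yel',px2w(c,110+377/4,180+188/4,.046),px2w(c,110+520/4,180+381/4,.046))
print('beaker',px2w(c,404,270,.04))
```

```text
[ 0.64859142 -0.02065038 -0.07316097] [-0.53 -0.18  0.06 -0.27 -0.27 -0.21 -0.41  0.72  0.29 -0.07  0.85 -0.04]
ball_cl [ 0.5566 -0.2245  0.111 ] [354.1 210.2]
ball_op [ 0.4705 -0.2182  0.111 ] [353.1 240.2]
mid [ 0.5136 -0.2213  0.122 ] [354.3 224.6]
stem_home [0.6807 0.0071 0.075 ] [273.3 172.1]
stem_in [0.6508 0.0093 0.075 ] [272.6 181.8]
stem_out [0.6632 0.1788 0.075 ] [216.2 178.3]
lane_out [0.6548 0.0641 0.01  ] [255.8 185.8]
bayhead [ 0.6723 -0.1076  0.078 ] [311.7 174.3]
ball seen [ 0.54982966 -0.22452507  0.111     ]
a [0.4372 0.2176 0.046 ]
b [0.4569 0.1214 0.046 ]
cc [0.4319 0.037  0.046 ]
bin rim [array([0.628, 0.414, 0.04 ]), array([0.607, 0.288, 0.04 ]), array([0.478, 0.318, 0.04 ]), array([0.506, 0.44 , 0.04 ])]
jar [0.42421194 0.4430068  0.085     ]
yel [0.51986804 0.21675765 0.046     ] [0.37566352 0.10708595 0.046     ]
beaker [ 0.38708503 -0.38006738  0.04      ]
```

```bash
cat > p.py <<'E'
from h import *
import sys
def cur():
    s=get_state(); T=toolT(); a=np.degrees(np.arctan2(T[1,2],T[0,2])); return np.array(s['tcp_pos']),a
def tl(d,a):
    a=np.radians(a); return np.array([-d[2],-np.sin(a)*d[0]+np.cos(a)*d[1],np.cos(a)*d[0]+np.sin(a)*d[1]])
def plan(target,a=None):
    "rotation then total shift in tool axes"
    p,a0=cur(); a=a0 if a is None else a
    d=np.array(target)-p
    print('at',p.round(4),'a',round(a0,2),'roll total rad',round(np.radians(a0-a),4),'shift in final tool axes mm',(1000*tl(d,a)).round(1),'in current axes',(1000*tl(d,a0)).round(1))
RIG=np.array([0.64859142,-0.02065038,-0.07316097])
def rw(P,p=None):
    p=RIG if p is None else p
    th=p[2];P=np.array(P)/1000
    return np.array([p[0]+np.cos(th)*P[0]-np.sin(th)*P[1],p[1]+np.sin(th)*P[0]+np.cos(th)*P[1],P[2]])
E
python3 - <<'E'
from p import *
plan([.553,-.2245,.2],-4.2)
E
```

```text
at [ 0.2939 -0.6072  0.2258] a 25.82 roll total rad 0.524 shift in final tool axes mm [ 25.8 400.7 230.4] in current axes [ 25.8 231.7 399.9]
```

```bash
python3 -m creep '{"jaw":[-1,-1,-1,-1,-1,-1,-1,-1,-1,-1],"translation":[[0,0,0],[0,0,0],[0,0,0],[0,0,0],[0,0.04,0.023],[0,0.04,0.023],[0,0.04,0.023],[0,0.04,0.023],[0,0.04,0.023],[0,0.04,0.023]],"roll":[0.131,0.131,0.131,0.131,0,0,0,0,0,0]}' 15
python3 -m creep '{"jaw":[-1,-1,-1,-1,-1,-1,-1,-1,-1,-1],"translation":[[0,0.04,0.023],[0,0.04,0.023],[0,0.04,0.023],[0,0.0407,0.0234],[0,0,0],[0,0,0],[0,0,0],[0,0,0],[0,0,0],[0,0,0]],"roll":[0,0,0,0,0,0,0,0,0,0]}'
python3 - <<'E'
from p import *
c=snap('wrist','w1');plan([.553,-.2245,.097],-4.2)
print(w2px(c,rw((-76.9,-210,111))))
E
```

```text
time_s: 1.15
tcp_pos: [0.4498, -0.3766, 0.2265]
eef_rot: [132.4, 90.0, 128.2]
contact_force: [1.6, -0.5, -0.0]
gripper_width: 0.0879
time_s: 2.15
tcp_pos: [0.5527, -0.2255, 0.2267]
eef_rot: [16.0, 90.0, 11.8]
contact_force: [-0.4, -0.4, 0.3]
gripper_width: 0.0878
at [ 0.5528 -0.2254  0.2267] a -4.26 roll total rad -0.001 shift in final tool axes mm [1.297e+02 9.000e-01 1.000e-01] in current axes [1.297e+02 9.000e-01 1.000e-01]
[284.75502733 212.29006293]
```

View pics/w1.png

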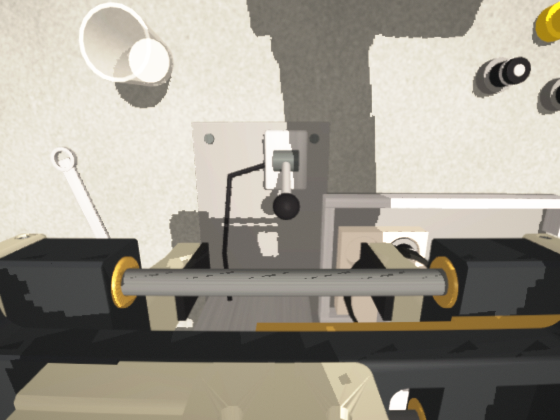

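Run:
```python
from p import *
c=load('w1');b=px2w(c,287,206,.111);print(b);plan([b[0],b[1],.095])
```

```text
[ 0.55046796 -0.2218734   0.111     ]
at [ 0.5528 -0.2254  0.2267] a -4.26 roll total rad 0.0 shift in final tool axes mm [131.7   3.4  -2.6] in current axes [131.7   3.4  -2.6]
```

```bash
python3 -m creep '{"jaw":[-1,-1,-1,-1,0.3,0.3,0.3,0.3,0.3,0.3],"translation":[[0.045,0.0034,-0.0026],[0.045,0,0],[0.04,0,0],[0.0017,0,0],[0,0,0],[0,0,0],[0,0,0],[0,0,0],[0,0,0],[0,0,0]],"roll":[0,0,0,0,0,0,0,0,0,0]}' 10
python3 - <<'E'
from p import *
c=snap('wrist','w2');print(get_state())
E
```

```text
time_s: 3.2
tcp_pos: [0.551, -0.2212, 0.0955]
eef_rot: [0.4, 89.9, -3.8]
contact_force: [-1.4, 0.1, -0.5]
gripper_width: 0.0451
{'time_s': 3.25, 'joints': array([-3.02675997e+00,  1.95931165e+01, -1.94885346e+01,  3.71722556e-04,
       -5.08859185e+01, -9.11655108e+01]), 'qd': array([ 0.0424445 ,  0.32333699, -0.10374873,  0.04023736,  0.07558973,
        0.04914708]), 'joint_torque': array([-2.98348583e-03, -5.19280565e+01,  2.41933089e+01,  5.75342149e+00,
       -8.08939291e-02, -4.78078744e-05]), 'tcp_pos': array([ 0.55091172, -0.22119992,  0.09525996]), 'eef_rot': array([ 0.65573552, 89.96756833, -3.53630078]), 'contact_force': array([0.34770374, 0.15039824, 0.00803181]), 'moment': array([ 0.00852482, -0.02322178, -0.00790839]), 'gripper_width': 0.0409034083379739}
```

View pics/w2.png

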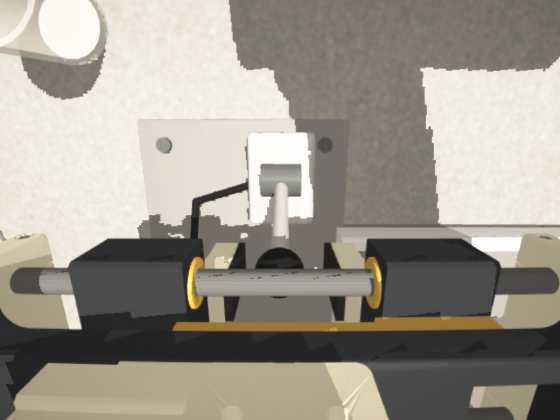

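```bash
python3 -m creep '{"jaw":[1,1,1,1,1,1,1,1,1,1],"translation":[[0,0,0],[0,0,0],[0,0,0],[0,0,0],[-0.005,0,-0.0115],[-0.003,0,-0.0115],[-0.002,0,-0.0115],[-0.001,0,-0.0115],[0.001,0,-0.0115],[0.002,0,-0.0115]],"roll":[0,0,0,0,0,0,0,0,0,0]}' 10
python3 -m creep '{"jaw":[1,1,1,1,1,1,1,1,1,1],"translation":[[0.003,0,-0.0115],[0.005,0,-0.009],[0,0,-0.003],[0,0,0],[0,0,0],[0,0,0],[0,0,0],[0,0,0],[0,0,0],[0,0,0]],"roll":[0,0,0,0,0,0,0,0,0,0]}' 10
python3 - <<'E'
from p import *
c=snap('wrist','w3');c=snap('scene','s3');plan([0,0,0])
i=c['image'][:,:,::-1]
cv2.imwrite('pics/z5.png',cv2.resize(i[130:290,110:300],None,fx=4,fy=3.7,interpolation=cv2.INTER_CUBIC))
E
```

```text
time_s: 4.25
tcp_pos: [0.4814, -0.218, 0.1022]
eef_rot: [-99.1, 89.9, -103.3]
contact_force: [4.5, -14.4, -11.9]
gripper_width: 0.025
time_s: 5.25
tcp_pos: [0.4627, -0.2166, 0.0967]
eef_rot: [-22.5, 89.5, -26.6]
contact_force: [7.5, -13.9, -2.1]
gripper_width: 0.0247
at [ 0.4627 -0.2166  0.0967] a -4.1 roll total rad 0.0 shift in final tool axes mm [  96.7  182.9 -477. ] in current axes [  96.7  182.9 -477. ]
```

View pics/w3.png

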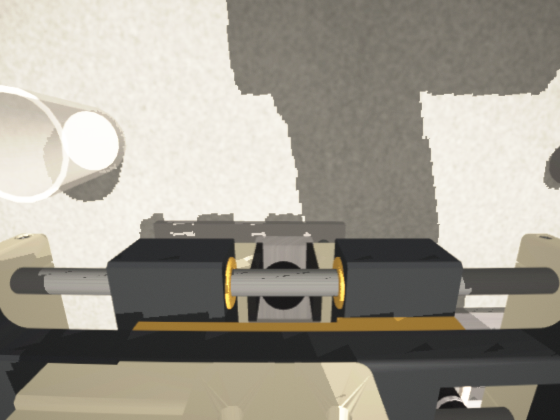

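View pics/z5.png

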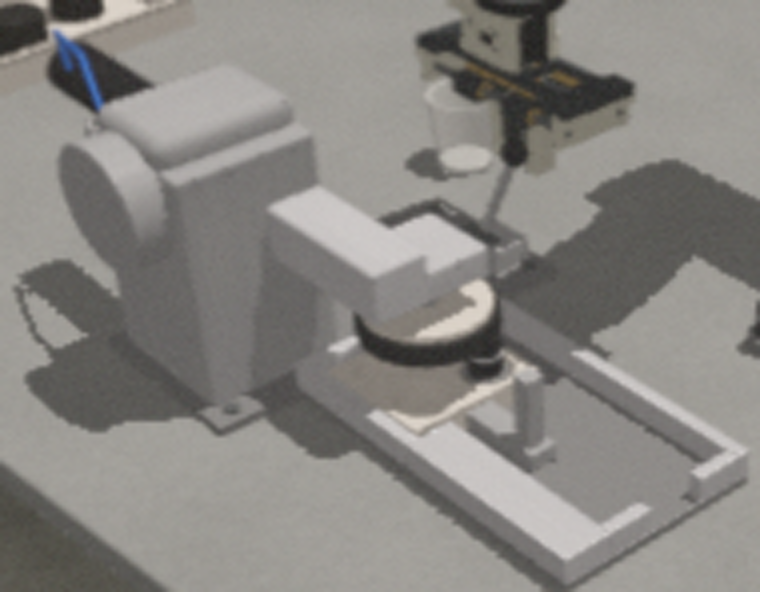

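```bash
python3 -m creep '{"jaw":[-1,-1,-1,-1,-1,-1,-1,-1,-1,-1],"translation":[[0,0,0],[0,0,0],[0,0,0],[0,0,0],[-0.03,0,0],[-0.04,0,0],[-0.04,0,0],[-0.03,0,0],[0,0.04,0],[0,0.045,0]],"roll":[0,0,0,0,0,0,0,0,0,0]}' 10
python3 - <<'E'
from p import *
plan([.67,.04,.2],85.8)
E
```

```text
time_s: 6.35
tcp_pos: [0.4649, -0.1294, 0.2358]
eef_rot: [14.7, 89.9, 10.4]
contact_force: [0.8, 0.4, -0.1]
gripper_width: 0.0873
at [ 0.4649 -0.1294  0.2358] a -4.37 roll total rad -1.5738 shift in final tool axes mm [  35.8 -192.2  184. ] in current axes [ 35.8 184.6 191.6]
```

```bash
python3 -m creep '{"jaw":[-1,-1,-1,-1,-1,-1,-1,-1,-1,-1],"translation":[[0,0.031,0.032],[0,0.031,0.032],[0,0.031,0.032],[0,0.031,0.032],[0,0.031,0.032],[0,0.030,0.032],[0,0,0],[0,0,0],[0,0,0],[0,0,0]],"roll":[0,0,0,0,0,0,-0.145,-0.145,-0.145,-0.145]}' 60
python3 -m creep '{"jaw":[-1,-1,-1,-1,-1,-1,-1,-1,-1,-1],"translation":[[0,0,0],[0,0,0],[0,0,0],[0,0,0],[0,0,0],[0,0,0],[0,0,0],[0,0,0],[0,0,0],[0,0,0]],"roll":[-0.145,-0.145,-0.145,-0.145,-0.145,-0.145,-0.124,0,0,0]}' 60
python3 - <<'E'
from p import *
c=snap('wrist','w4');snap('top','t4');plan([.6807,.0071,.06],85.8);print(w2px(c,rw((30,30,95))))
E
```

```text
time_s: 7.35
tcp_pos: [0.6695, 0.0411, 0.2342]
eef_rot: [160.3, 89.9, -170.3]
contact_force: [0.2, -0.3, 0.6]
gripper_width: 0.0877
time_s: 8.35
tcp_pos: [0.6697, 0.0409, 0.2347]
eef_rot: [106.2, 90.0, -167.9]
contact_force: [-0.3, -0.2, 0.4]
gripper_width: 0.0875
at [0.6697 0.0408 0.2348] a 85.89 roll total rad 0.0017 shift in final tool axes mm [174.8 -13.4 -32.8] in current axes [174.8 -13.4 -32.9]
[270.08141412 169.67450311]
```

View pics/w4.png

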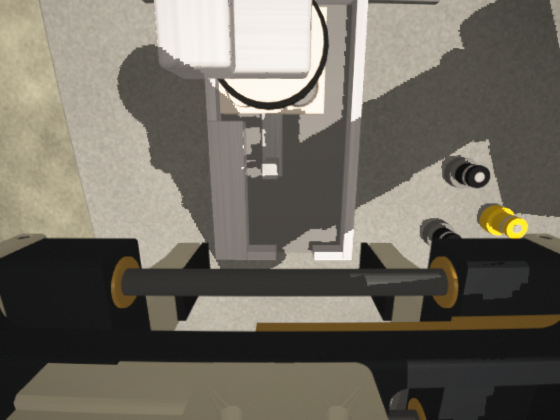

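View pics/t4.png

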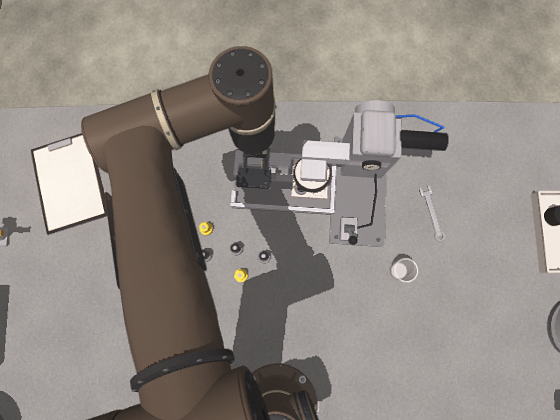

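```bash
python3 -m creep '{"jaw":[-1,-1,-1,-1,-1,-1,1,1,1,1],"translation":[[0,-0.0134,-0.0329],[0.045,0,0],[0.045,0,0],[0.045,0,0],[0.0398,0,0],[0,0,0],[0,0,0],[0,0,0],[0,0,0],[0,0,0]],"roll":[0,0,0,0,0,0,0,0,0,0]}' 60
python3 -m creep '{"jaw":[1,1,1,1,1,1,1,1,1,1],"translation":[[0,0,0],[0,0,0],[0,0,0],[0,0,0],[0,0,0],[0,0,0],[0,0,0],[0,0,0],[0,0,0],[0,0,0]],"roll":[0,0,0,0,0,0,0,0,0,0]}' 40
python3 - <<'E'
from p import *
snap('wrist','w5');snap('scene','s5');plan(rw((0,30,60)),85.8)
print(get_state())
E
```

```text
time_s: 9.45
tcp_pos: [0.6819, 0.0073, 0.0622]
eef_rot: [-71.9, 89.8, 14.1]
contact_force: [-0.2, -0.3, 0.3]
gripper_width: 0.0608
time_s: 10.45
tcp_pos: [0.681, 0.0071, 0.06]
eef_rot: [-72.8, 90.0, 13.2]
contact_force: [1.6, -0.6, -1.9]
gripper_width: 0.0155
at [0.6809 0.0071 0.06  ] a 85.99 roll total rad 0.0033 shift in final tool axes mm [-0.  30.2 -0. ] in current axes [-0.  30.2  0.1]
{'time_s': 10.55, 'joints': array([ 1.69537901e+01,  2.88153639e+01, -9.56942403e+00, -5.99156729e-04,
       -5.16064352e+01, -2.09617930e+01]), 'qd': array([-0.03485223,  0.00797893,  0.00347169, -0.0529772 , -0.03602588,
        0.11336611]), 'joint_torque': array([ -0.09623197, -65.10900021,  24.06198084,   5.7188344 ,
        -0.55588743,  -0.09927793]), 'tcp_pos': array([0.68094843, 0.00707538, 0.05999816]), 'eef_rot': array([-65.97522139,  89.99121053,  20.01640368]), 'contact_force': array([ 1.19494184, -0.80181561, -1.92806238]), 'moment': array([-0.00633771, -0.535377  ,  0.07229768]), 'gripper_width': 0.015564484862110473}
```

View pics/w5.png

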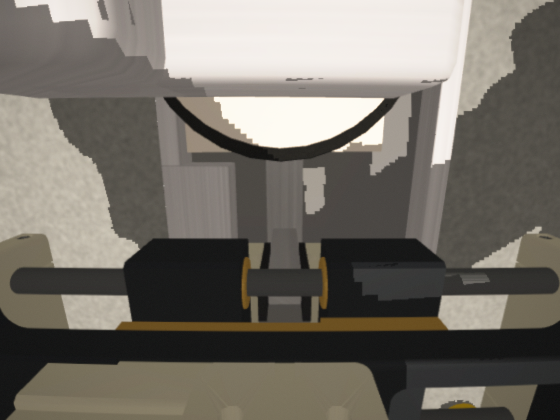

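View pics/s5.png

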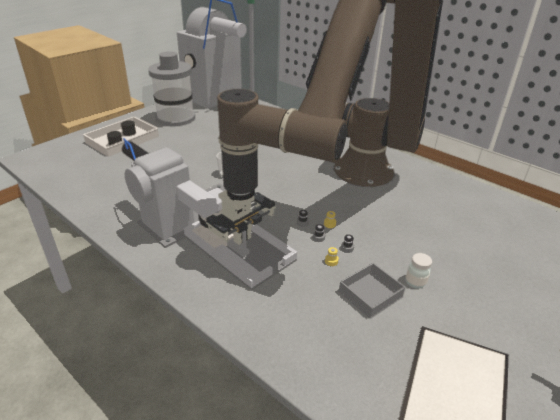

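```bash
python3 -m creep '{"jaw":[1,1,1,1,1,1,1,1,1,1],"translation":[[0,0.005,0],[0,0.005,0],[0,0.005,0],[0,0.005,0],[0,0.005,0],[0,0.0045,0],[0,0,0],[0,0,0],[0,0,0],[0,0,0]],"roll":[0,0,0,0,0,0,0,0,0,0]}' 40
python3 - <<'E'
from p import *
print(get_state()['contact_force'],get_state()['moment']);plan(rw((0,200,60)))
E
```

```text
time_s: 11.55
tcp_pos: [0.651, 0.0091, 0.06]
eef_rot: [88.0, 90.0, 174.0]
contact_force: [-2.3, 0.5, -0.8]
gripper_width: 0.0158
[-2.34633046  0.54860344 -0.84518552] [ 0.53397397  0.70925185 -0.11878444]
at [0.651  0.0091 0.06  ] a 85.96 roll total rad 0.0 shift in final tool axes mm [ -0.   -0.2 170.1] in current axes [ -0.   -0.2 170.1]
```

```bash
python3 -m creep '{"jaw":[1,1,1,1,1,1,1,1,1,1],"translation":[[0,0,0.008],[0,0,0.015],[0,0,0.02],[0,0,0.02],[0,0,0.02],[0,0,0.02],[0,0,0.02],[0,0,0.02],[0,0,0.012],[0,0,0.005]],"roll":[0,0,0,0,0,0,0,0,0,0]}' 40
python3 - <<'E'
from p import *
print(get_state()['contact_force'],get_state()['moment']);plan(rw((0,200,60)))
E
```

```text
time_s: 12.55
tcp_pos: [0.6626, 0.1704, 0.06]
eef_rot: [-176.7, 90.0, -90.6]
contact_force: [-0.7, -3.6, -0.6]
gripper_width: 0.0157
[-0.65645308 -3.57476555 -0.62814943] [-1.17283161  0.08336163  0.05588188]
at [0.6626 0.1704 0.06  ] a 86.07 roll total rad 0.0 shift in final tool axes mm [-0.  -0.   8.4] in current axes [-0.  -0.   8.4]
```

```bash
python3 -m creep '{"jaw":[1,1,1,1,1,1,1,1,1,1],"translation":[[0,0,0.002],[0,0,0.002],[0,0,0.002],[0,0,0.0015],[0,0,0],[0,0,0],[0,0,0],[0,0,0],[0,0,0],[0,0,0]],"roll":[0,0,0,0,0,0,0,0,0,0]}' 40
python3 - <<'E'
from p import *
print(get_state()['contact_force'],get_state()['moment']);plan(rw((0,200,60)))
E
```

```text
time_s: 13.55
tcp_pos: [0.6631, 0.1761, 0.06]
eef_rot: [107.9, 90.0, -166.1]
contact_force: [-0.7, -2.7, -2.1]
gripper_width: 0.0155
[-0.66359857 -2.74832636 -2.09807018] [-0.80437971  0.0929625  -0.00377231]
at [0.6631 0.1761 0.06  ] a 85.99 roll total rad 0.0 shift in final tool axes mm [-0.   0.   2.7] in current axes [-0.   0.   2.7]
```

```bash
python3 -m creep '{"jaw":[1,1,1,1,1,1,1,1,1,1],"translation":[[0,0,0.0015],[0,0,0.0015],[0,0,0.001],[0,0,0.001],[0,0,0],[0,0,0],[0,0,0],[0,0,0],[0,0,0],[0,0,0]],"roll":[0,0,0,0,0,0,0,0,0,0]}' 40
python3 - <<'E'
from p import *
print(get_state()['contact_force'],get_state()['moment']);plan(rw((0,200,60)))
E
```

```text
time_s: 14.55
tcp_pos: [0.6635, 0.1814, 0.0601]
eef_rot: [-24.6, 90.0, 61.4]
contact_force: [-0.5, -0.1, -2.6]
gripper_width: 0.0157
[-0.53700309 -0.10895195 -2.63672939] [0.25637335 0.2373469  0.02681046]
at [0.6635 0.1814 0.0601] a 85.99 roll total rad 0.0 shift in final tool axes mm [ 0.1  0.1 -2.6] in current axes [ 0.1  0.1 -2.6]
```

```bash
python3 -m creep '{"jaw":[-0.3,-0.3,-0.3,-0.3,-1,-1,-1,-1,-1,-1],"translation":[[0,0,0],[0,0,0],[0,0,0],[0,0,0],[-0.03,0,0],[-0.05,0,0],[-0.05,0,0],[-0.04,0,0],[-0.03,0,-0.04],[0,0,-0.04]],"roll":[0,0,0,0,0,0,0,0,0,0]}' 40
python3 -m creep '{"jaw":[-1,-1,-1,-1,-1,-1,-1,-1,-1,-1],"translation":[[0,0,-0.03],[0,0,0],[0,0,0],[0,0,0],[0,0,0],[0,0,0],[0,0,0],[0,0,0],[0,0,0],[0,0,0]],"roll":[0,0,0,0,0,0,0,0,0,0]}' 40
python3 - <<'E'
from p import *
c=snap('wrist','w6');snap('scene','s6');plan(rw((0,200,60)))
for x in (-31,31):
  for y in (-26,26): print(x,y,w2px(c,rw((x,88+y,34))).round(),w2px(c,rw((x,88+y,62))).round())
E
```

```text
time_s: 15.55
tcp_pos: [0.66, 0.1017, 0.266]
eef_rot: [-71.7, 89.5, 14.4]
contact_force: [1.1, -0.7, -0.1]
gripper_width: 0.0861
time_s: 16.55
tcp_pos: [0.6558, 0.0715, 0.26]
eef_rot: [113.9, 90.0, -160.1]
contact_force: [-0.9, 0.3, -0.5]
gripper_width: 0.0875
at [0.6558 0.0715 0.2601] a 85.99 roll total rad 0.0 shift in final tool axes mm [2.001e+02 1.000e-01 1.076e+02] in current axes [2.001e+02 1.000e-01 1.076e+02]
-31 -26 [308. 163.] [310. 166.]
-31 26 [307. 202.] [309. 207.]
31 -26 [260. 163.] [258. 165.]
31 26 [261. 202.] [259. 207.]
```

View pics/w6.png

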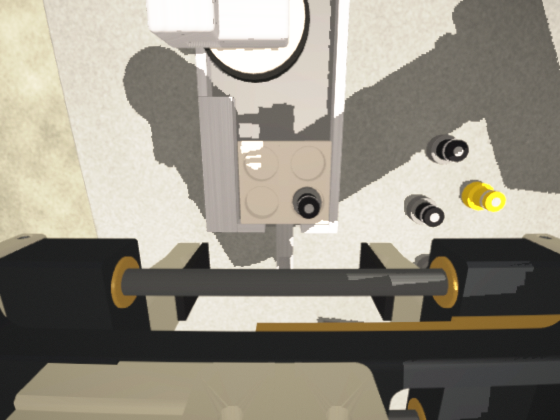

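View pics/s6.png

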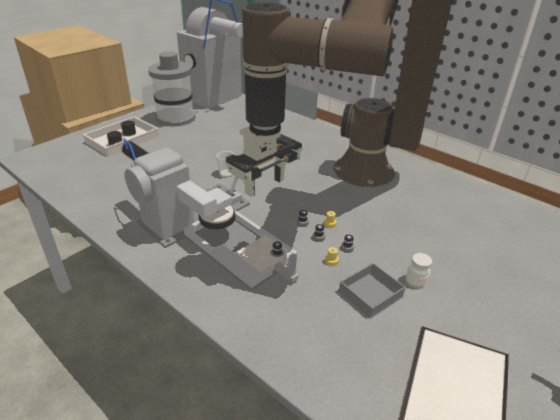

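Run:
```python
from p import *
c=load('w6');b=px2w(c,309,206,.062);print(b,rw((-31,114,62)));plan([*(b[:2]),.040])
```

```text
[0.62544471 0.09355501 0.062     ] [0.62600726 0.09531063 0.062     ]
at [0.6558 0.0715 0.2601] a 85.99 roll total rad 0.0 shift in final tool axes mm [220.1  31.8  19.9] in current axes [220.1  31.8  19.9]
```

```bash
python3 -m creep '{"jaw":[-0.1,-0.1,-0.1,-0.1,-0.1,-0.1,-0.1,-0.1,1,1],"translation":[[0,0.0318,0.0205],[0.035,0,0],[0.045,0,0],[0.045,0,0],[0.045,0,0],[0.035,0,0],[0.0151,0,0],[0,0,0],[0,0,0],[0,0,0]],"roll":[0,0,0,0,0,0,0,0,0,0]}' 20
python3 -m creep '{"jaw":[1,1,1,1,1,1,1,1,1,1],"translation":[[0,0,0],[0,0,0],[0,0,0],[-0.01,0,0],[-0.02,0,0],[-0.03,0,0],[-0.04,0,0],[-0.04,0,0],[0,0,0],[0,0,0]],"roll":[0,0,0,0,0,0,0,0,0,0]}' 20
python3 - <<'E'
from p import *
print(get_state()['contact_force']);plan([.555,.365,.14]);snap('scene','s7')
E
```

```text
time_s: 17.65
tcp_pos: [0.6259, 0.0942, 0.0404]
eef_rot: [-63.4, 90.0, 22.6]
contact_force: [0.1, -0.2, -0.6]
gripper_width: 0.0375
time_s: 18.65
tcp_pos: [0.6257, 0.0944, 0.1817]
eef_rot: [-52.8, 89.8, 33.1]
contact_force: [0.6, -0.5, -0.7]
gripper_width: 0.0274
[ 0.61181837 -0.45380122 -0.69422587]
at [0.6257 0.0944 0.1817] a 85.98 roll total rad 0.0 shift in final tool axes mm [ 41.7  89.5 265. ] in current axes [ 41.7  89.5 265. ]
```

View pics/s7.png

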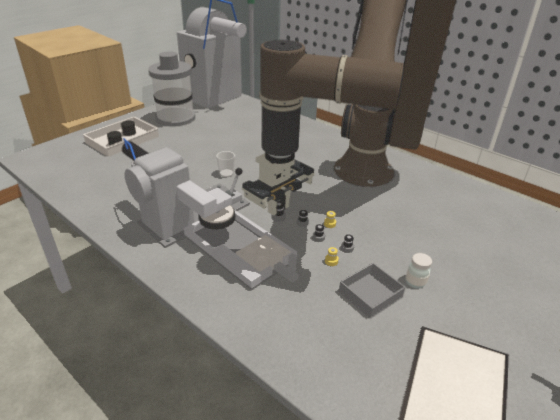

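```bash
python3 -m creep '{"jaw":[1,1,1,1,1,1,1,1,1,1],"translation":[[0,0.013,0.038],[0,0.013,0.038],[0,0.013,0.038],[0,0.013,0.038],[0,0.013,0.038],[0,0.013,0.038],[0,0.0115,0.037],[0.03,0,0],[0.04,0,0],[0.04,0,0]],"roll":[0,0,0,0,0,0,0,0,0,0]}' 20
python3 -m creep '{"jaw":[1,1,1,1,-0.1,-0.1,-0.1,-0.1,-0.1,-0.1],"translation":[[0.02,0,0],[0.015,0,0],[0,0,0],[0,0,0],[0,0,0],[0,0,0],[-0.02,0,0],[-0.04,0,0],[-0.04,0,0],[-0.04,0,0]],"roll":[0,0,0,0,0,0,0,0,0,0]}' 20
python3 - <<'E'
from p import *
c=snap('wrist','w8');plan([.437,.2176,.14]);snap('top','t8');snap('scene','s8')
E
```

```text
time_s: 19.7
tcp_pos: [0.5537, 0.3646, 0.0675]
eef_rot: [131.8, 89.9, -142.2]
contact_force: [1.0, 0.7, -2.1]
gripper_width: 0.0278
time_s: 20.7
tcp_pos: [0.5549, 0.3648, 0.1778]
eef_rot: [-41.3, 89.9, 44.7]
contact_force: [0.0, 0.8, 0.1]
gripper_width: 0.048
at [0.5578 0.3667 0.1861] a 86.07 roll total rad 0.0 shift in final tool axes mm [  46.1  110.3 -157. ] in current axes [  46.1  110.3 -157. ]
```

View pics/w8.png

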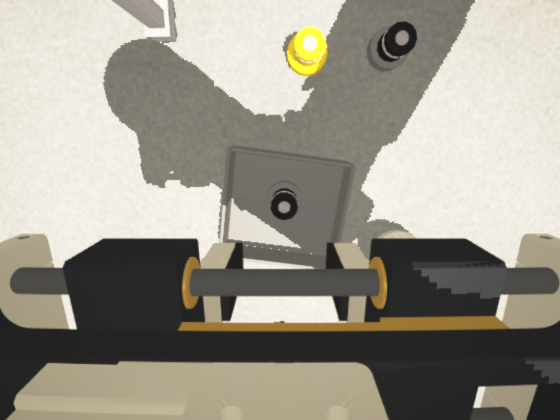

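View pics/s8.png

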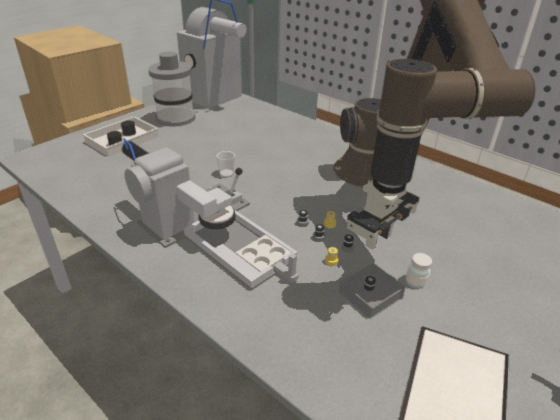

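Run:
```python
from p import *
c=load('w8');b=px2w(c,403,37,.046);print(b)
t=load('t8');print(t['image'].shape)
cv2.imwrite('pics/z6.png',cv2.resize(t['image'][180:300,120:300,::-1],None,fx=4,fy=4,interpolation=cv2.INTER_CUBIC))
plan([b[0],b[1],.14])
```

```text
[0.43856614 0.22018241 0.046     ]
(420, 560, 3)
at [0.5564 0.3662 0.1801] a 86.01 roll total rad 0.0 shift in final tool axes mm [  40.1  107.4 -153.9] in current axes [  40.1  107.4 -153.9]
```

View pics/z6.png

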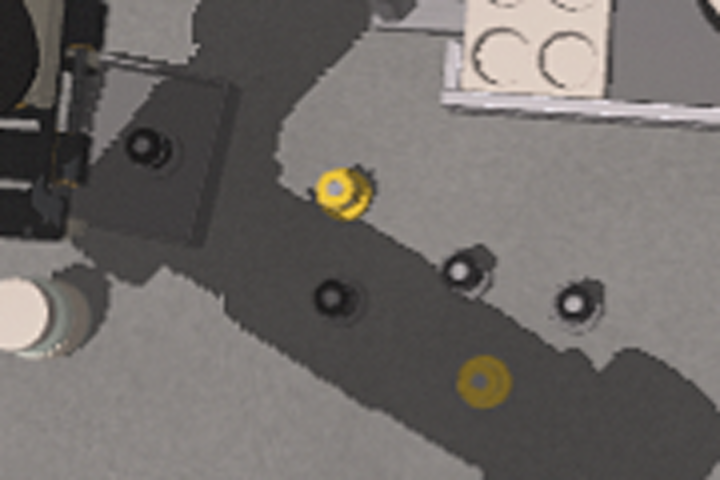

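```bash
python3 -m creep '{"jaw":[-0.2,-0.2,-0.2,-0.2,-0.2,-0.2,-0.2,-0.2,-0.2,-0.2],"translation":[[0.01,0.027,-0.039],[0.01,0.027,-0.039],[0.01,0.027,-0.039],[0.01,0.0264,-0.0379],[0,0,0],[0,0,0],[0,0,0],[0,0,0],[0,0,0],[0,0,0]],"roll":[0,0,0,0,0,0,0,0,0,0]}' 20
python3 - <<'E'
from p import *
c=snap('wrist','w9');plan([.438,.219,.024]);print(w2px(c,[.438,.219,.046]))
E
```

```text
time_s: 21.85
tcp_pos: [0.437, 0.2181, 0.1347]
eef_rot: [137.9, 90.0, -136.1]
contact_force: [0.2, -0.7, 0.6]
gripper_width: 0.0524
at [0.437  0.218  0.1347] a 85.99 roll total rad 0.0 shift in final tool axes mm [110.7  -1.    1.1] in current axes [110.7  -1.    1.1]
[282.24554982 216.08556386]
```

View pics/w9.png

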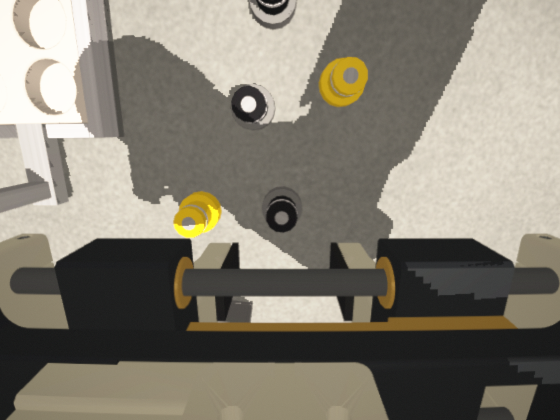

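```bash
python3 -m creep '{"jaw":[-0.2,-0.2,-0.2,-0.2,1,1,1,1,1,1],"translation":[[0.03,-0.001,0.0005],[0.04,0,0],[0.03,0,0],[0.0107,0,0],[0,0,0],[0,0,0],[0,0,0],[0,0,0],[0,0,0],[0,0,0]],"roll":[0,0,0,0,0,0,0,0,0,0]}' 20
python3 -m creep '{"jaw":[1,1,1,1,1,1,1,1,1,1],"translation":[[0,0,0],[-0.01,0,0],[-0.03,0,0],[-0.04,0,0],[-0.04,0,0],[-0.03,0,0],[0,0,0],[0,0,0],[0,0,0],[0,0,0]],"roll":[0,0,0,0,0,0,0,0,0,0]}' 20
python3 - <<'E'
from p import *
c=load('w9');b=px2w(c,248.5,104,.046);print('b',b); 
plan(rw((31,62,100)));plan(rw((31,62,44)));c=snap('wrist','w10');t=snap('top','t10')
E
```

```text
time_s: 22.9
tcp_pos: [0.4387, 0.219, 0.0256]
eef_rot: [-43.4, 89.8, 42.6]
contact_force: [-0.4, 0.2, 7.2]
gripper_width: 0.0272
time_s: 23.9
tcp_pos: [0.4372, 0.2175, 0.1731]
eef_rot: [137.6, 89.9, -136.4]
contact_force: [0.6, -1.3, -0.6]
gripper_width: 0.0276
b [0.45823578 0.12493175 0.046     ]
at [0.4372 0.2175 0.1731] a 85.98 roll total rad 0.0 shift in final tool axes mm [  73.1 -258.8 -160.9] in current axes [  73.1 -258.8 -160.9]
at [0.4372 0.2175 0.1731] a 85.98 roll total rad 0.0 shift in final tool axes mm [ 129.1 -258.8 -160.9] in current axes [ 129.1 -258.8 -160.9]
```

View pics/w10.png

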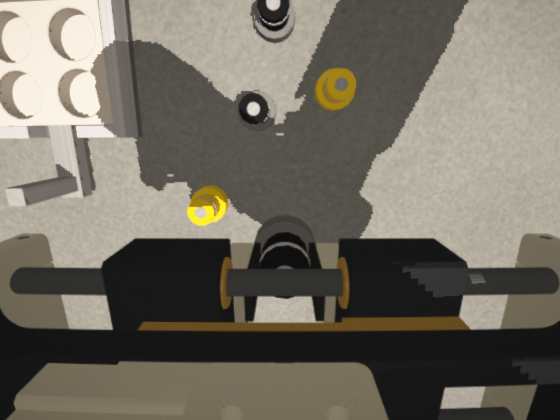

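Run:
```python
from p import *
for n in ('w6','w10','w9'):
    c=load(n)
    x0,x1,y0,y1={'w6':(235,335,135,230),'w10':(0,135,0,140),'w9':(0,120,0,140)}[n]
    cv2.imwrite('pics/z_%s.png'%n,cv2.resize(c['image'][y0:y1,x0:x1,::-1],None,fx=6,fy=6,interpolation=cv2.INTER_CUBIC)[:600,:800])
    for x in (-31,31):
      for y in (-26,26): print(n,x,y,(6*(w2px(c,rw((x,88+y,34)))-[x0,y0])).round())
```

```text
w6 -31 -26 [438. 168.]
w6 -31 26 [432. 403.]
w6 31 -26 [151. 167.]
w6 31 26 [154. 401.]
w10 -31 -26 [417. 190.]
w10 -31 26 [468. 548.]
w10 31 -26 [ 36. 203.]
w10 31 26 [100. 555.]
w9 -31 -26 [219.  95.]
w9 -31 26 [285. 509.]
w9 31 -26 [-211.  115.]
w9 31 26 [-129.  519.]
```

View pics/z_w6.png

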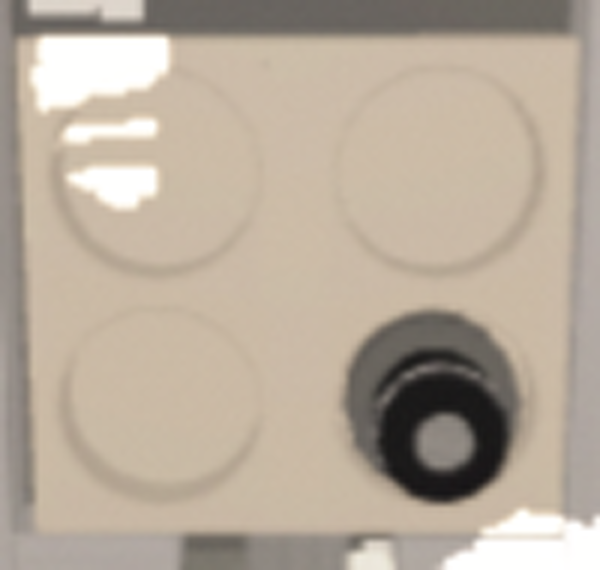

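View pics/z_w10.png

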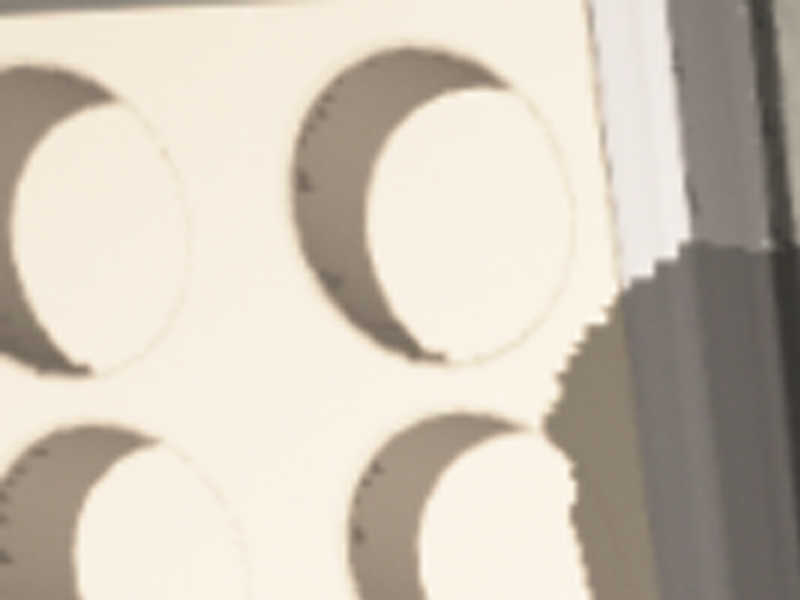

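Run:
```python
from p import *
c=load('w9')
cv2.imwrite('pics/z9b.png',cv2.resize(c['image'][175:245,240:320,::-1],None,fx=8,fy=8,interpolation=cv2.INTER_CUBIC))
c=load('w6')
for n,(u,v) in dict(p1=(440,170.5),p2=(158,169),p4=(161,403)).items():
    b=px2w(c,235+u/6-.5,135+v/6-.5,.034);print(n,b)
print([rw(q) for q in ((-31,62,34),(31,62,34),(31,114,34))])
print(get_state()['tcp_pos'])
```

```text
p1 [0.62236335 0.04322559 0.034     ]
p2 [0.68307081 0.03877912 0.034     ]
p4 [0.68699343 0.09056202 0.034     ]
[array([0.62220628, 0.04344973, 0.034     ]), array([0.68404043, 0.0389178 , 0.034     ]), array([0.68784141, 0.09077869, 0.034     ])]
[0.437411   0.21774075 0.17329485]
```

View pics/z9b.png

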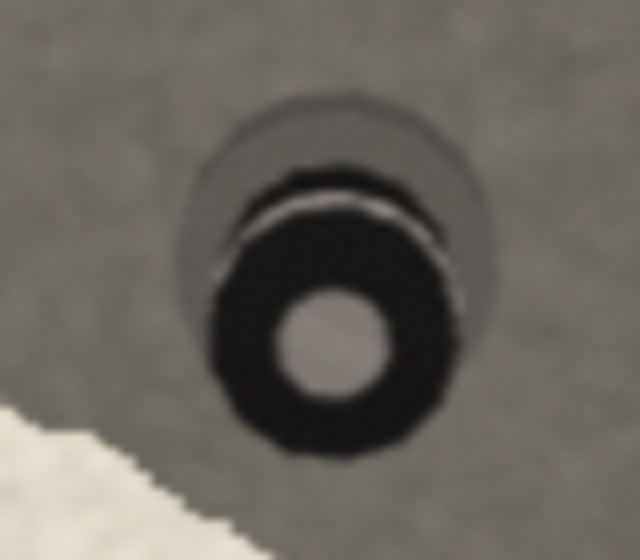

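```bash
python3 -m creep '{"jaw":[1,1,1,1,1,1,1,1,1,1],"translation":[[0,-0.037,-0.023],[0,-0.037,-0.023],[0,-0.037,-0.023],[0,-0.037,-0.023],[0,-0.037,-0.023],[0,-0.037,-0.023],[0,-0.0355,-0.023],[0.03,0,0],[0.04,0,0],[0.025,0,0]],"roll":[0,0,0,0,0,0,0,0,0,0]}' 20
python3 -m creep '{"jaw":[1,1,1,1,1,1,1,1,1,1],"translation":[[0,0,0],[0,0,0],[0,0,0],[0,0,0],[0,0,0],[0,0,0],[0,0,0],[0,0,0],[0,0,0],[0,0,0]],"roll":[0,0,0,0,0,0,0,0,0,0]}' 20
python3 - <<'E'
from p import *
plan([.6831,.0376,.0415]);snap('wrist','w11')
E
```

```text
time_s: 25.0
tcp_pos: [0.6818, 0.0386, 0.075]
eef_rot: [104.3, 89.7, -169.8]
contact_force: [-0.9, 1.1, -1.3]
gripper_width: 0.0274
time_s: 26.0
tcp_pos: [0.6834, 0.0395, 0.0792]
eef_rot: [111.1, 90.0, -162.9]
contact_force: [-0.5, -0.2, -0.8]
gripper_width: 0.0277
at [0.6834 0.0395 0.0792] a 85.99 roll total rad 0.0 shift in final tool axes mm [37.7  0.2 -1.9] in current axes [37.7  0.2 -1.9]
```

View pics/w11.png

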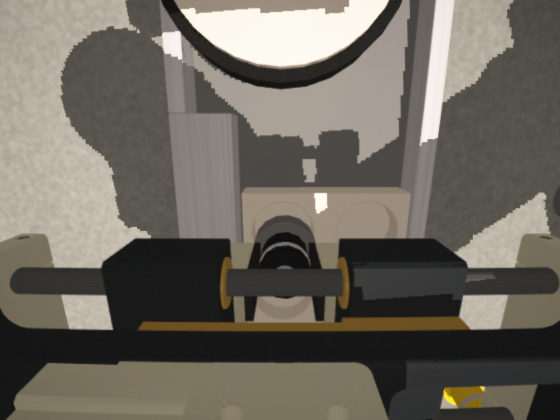

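```bash
python3 -m creep '{"jaw":[1,1,1,1,1,1,1,1,1,1],"translation":[[0,0,-0.0019],[0.008,0,0],[0.006,0,0],[0.005,0,0],[0.004,0,0],[0.004,0,0],[0.004,0,0],[0.003,0,0],[0,0,0],[0,0,0]],"roll":[0,0,0,0,0,0,0,0,0,0]}' 20
python3 - <<'E'
from p import *
plan([.6831,.0376,.0415]);print(get_state()['contact_force'],get_state()['moment'])
c=snap('wrist','w12')
cv2.imwrite('pics/z12.png',cv2.resize(c['image'][120:340,200:420,::-1],None,fx=3,fy=2.7,interpolation=cv2.INTER_CUBIC))
E
```

```text
time_s: 27.05
tcp_pos: [0.6834, 0.0377, 0.0453]
eef_rot: [-119.9, 90.0, -33.9]
contact_force: [0.4, -1.1, -0.8]
gripper_width: 0.0277
at [0.6834 0.0377 0.0453] a 85.99 roll total rad 0.0 shift in final tool axes mm [ 3.8  0.3 -0.1] in current axes [ 3.8  0.3 -0.1]
[ 0.38446499 -1.0835614  -0.76284088] [ 0.03690338  0.0262045  -0.00277598]
```

View pics/z12.png

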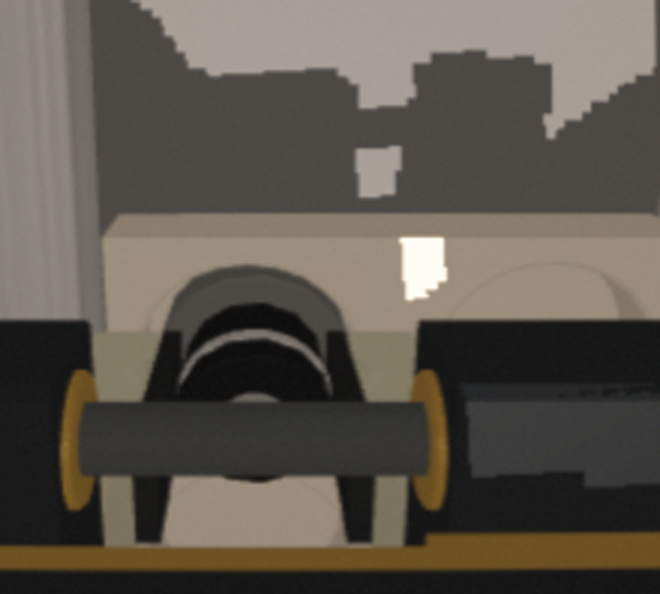

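```bash
python3 -m creep '{"jaw":[1,1,1,0.1,0.1,0.1,0.1,0.1,0.1,0.1],"translation":[[0.003,0,0],[0,0,0],[0,0,0],[0,0,0],[0,0,0],[0,0,0],[-0.02,0,0],[-0.04,0,0],[-0.05,0,0],[-0.04,0,0]],"roll":[0,0,0,0,0,0,0,0,0,0]}' 20
python3 - <<'E'
from p import *
c=snap('wrist','w13');print(get_state()['tcp_pos'])
t=snap('top','t13');cv2.imwrite('pics/z13.png',cv2.resize(t['image'][180:300,120:300,::-1],None,fx=4,fy=4,interpolation=cv2.INTER_CUBIC))
E
```

```text
time_s: 28.1
tcp_pos: [0.6837, 0.0376, 0.1952]
eef_rot: [-86.6, 89.9, -0.6]
contact_force: [1.3, -0.0, 0.5]
gripper_width: 0.0394
[0.68690687 0.03766883 0.20312927]
```

View pics/w13.png

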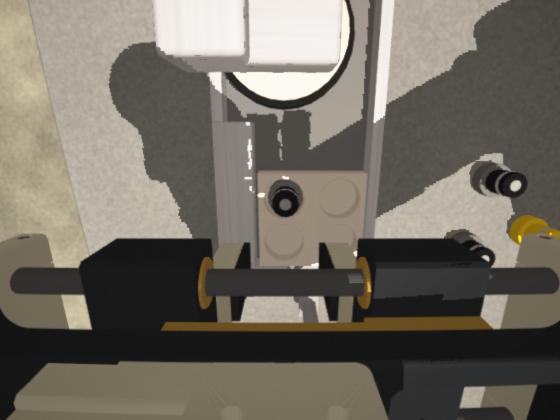

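View pics/z13.png

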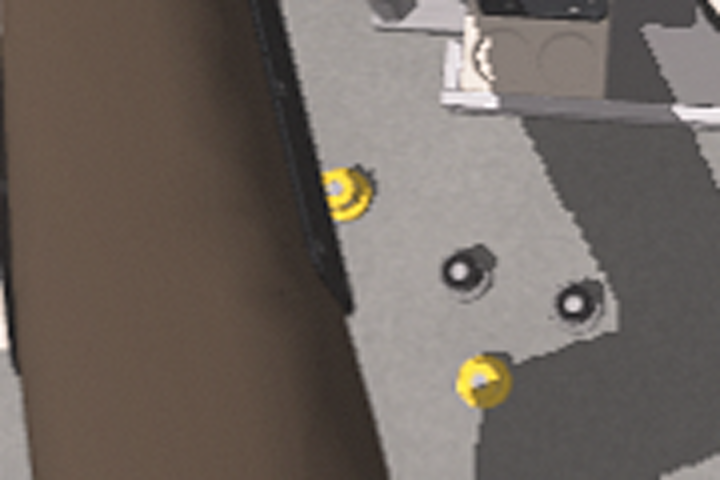

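Run:
```python
from p import *
plan([.458,.123,.135])
```

```text
at [0.6868 0.038  0.2001] a 86.04 roll total rad 0.0 shift in final tool axes mm [ 65.1 234.1  69. ] in current axes [ 65.1 234.1  69. ]
```

```bash
python3 -m creep '{"jaw":[0,0,-0.2,-0.2,-0.2,-0.2,-0.2,-0.2,-0.2,-0.2],"translation":[[0,0.038,0.0115],[0,0.038,0.0115],[0,0.038,0.0115],[0.015,0.038,0.0115],[0.02,0.038,0.0115],[0.025,0.040,0.0115],[0,0,0],[0,0,0],[0,0,0],[0,0,0]],"roll":[0,0,0,0,0,0,0,0,0,0]}' 20
python3 - <<'E'
from p import *
c=snap('wrist','w14');plan([.458,.123,.0245]);print(w2px(c,[.458,.123,.046]))
cv2.imwrite('pics/z14.png',cv2.resize(c['image'][150:250,230:340,::-1],None,fx=6,fy=6,interpolation=cv2.INTER_CUBIC))
E
```

```text
time_s: 29.2
tcp_pos: [0.4599, 0.1228, 0.1328]
eef_rot: [-56.2, 89.9, 29.7]
contact_force: [0.4, -1.6, -0.5]
gripper_width: 0.0527
at [0.4597 0.1226 0.1326] a 85.93 roll total rad 0.0 shift in final tool axes mm [108.1   1.8   0.3] in current axes [108.1   1.8   0.3]
[285.58813947 215.70272717]
```

View pics/z14.png

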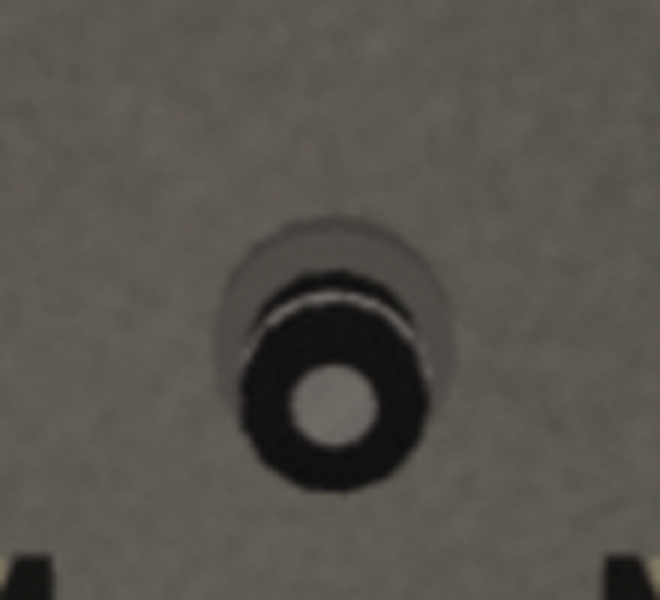

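```bash
python3 -m creep '{"jaw":[-0.2,-0.2,-0.2,-0.2,-0.2,1,1,1,1,1],"translation":[[0.03,0.0018,0.0007],[0.035,0,0],[0.03,0,0],[0.012,0,0],[0,0,0],[0,0,0],[0,0,0],[0,0,0],[0,0,0],[0,0,0]],"roll":[0,0,0,0,0,0,0,0,0,0]}' 20
python3 - <<'E'
from p import *
print(get_state()['contact_force'],get_state()['tcp_pos'])
E
python3 -m creep '{"jaw":[1,1,1,1,1,1,1,1,1,1],"translation":[[0,0,0],[0,0,0],[-0.01,0,0],[-0.03,0,0],[-0.04,0,0],[-0.04,0,0],[-0.03,0,0],[0,0,0],[0,0,0],[0,0,0]],"roll":[0,0,0,0,0,0,0,0,0,0]}' 20
python3 - <<'E'
from p import *
plan([.687,.0902,.08]);plan([.687,.0902,.0425])
E
```

```text
time_s: 30.25
tcp_pos: [0.4576, 0.1238, 0.0261]
eef_rot: [-54.3, 89.9, 31.7]
contact_force: [1.0, -0.1, 5.9]
gripper_width: 0.0272
[ 0.98633107 -0.08910698  5.88943889] [0.45761157 0.12381296 0.02608099]
time_s: 31.25
tcp_pos: [0.456, 0.1229, 0.1744]
eef_rot: [116.3, 89.9, -157.8]
contact_force: [0.1, -0.1, -2.1]
gripper_width: 0.0275
at [0.456  0.1229 0.1744] a 85.97 roll total rad 0.0 shift in final tool axes mm [  94.4 -232.7  -16.4] in current axes [  94.4 -232.7  -16.4]
at [0.456  0.1229 0.1744] a 85.97 roll total rad 0.0 shift in final tool axes mm [ 131.9 -232.7  -16.4] in current axes [ 131.9 -232.7  -16.4]
```

```bash
python3 -m creep '{"jaw":[1,1,1,1,1,1,1,1,1,1],"translation":[[0,-0.039,-0.003],[0,-0.039,-0.003],[0,-0.039,-0.003],[0,-0.039,-0.003],[0,-0.039,-0.002],[0,-0.0377,-0.0016],[0.03,0,0],[0.04,0,0],[0.022,0,0],[0,0,0]],"roll":[0,0,0,0,0,0,0,0,0,0]}' 20
python3 -m creep '{"jaw":[1,1,1,1,1,1,1,1,1,1],"translation":[[0,0,0],[0,0,0],[0,0,0],[0,0,0],[0,0,0],[0,0,0],[0,0,0],[0,0,0],[0,0,0],[0,0,0]],"roll":[0,0,0,0,0,0,0,0,0,0]}' 20
python3 - <<'E'
from p import *
plan([.687,.091,.0425]);snap('wrist','w15')
E
```

```text
time_s: 32.25
tcp_pos: [0.6844, 0.0903, 0.0769]
eef_rot: [111.7, 89.4, -162.3]
contact_force: [0.2, 0.4, -0.5]
gripper_width: 0.0271
time_s: 33.25
tcp_pos: [0.688, 0.0915, 0.0832]
eef_rot: [129.1, 90.0, -144.9]
contact_force: [-0.9, -0.1, -0.4]
gripper_width: 0.0277
at [0.688  0.0915 0.0832] a 85.99 roll total rad 0.0 shift in final tool axes mm [40.7  0.9 -0.6] in current axes [40.7  0.9 -0.6]
```

View pics/w15.png

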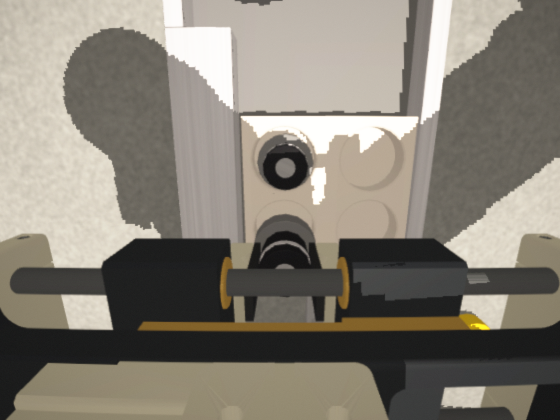

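```bash
python3 -m creep '{"jaw":[1,1,1,1,1,1,1,1,1,1],"translation":[[0,0.0009,-0.0006],[0.01,0,0],[0.008,0,0],[0.006,0,0],[0.004,0,0],[0.004,0,0],[0.003,0,0],[0.003,0,0],[0,0,0],[0,0,0]],"roll":[0,0,0,0,0,0,0,0,0,0]}' 20
python3 - <<'E'
from p import *
plan([.687,.091,.0425]);print(get_state()['contact_force'],get_state()['moment'])
E
```

```text
time_s: 34.3
tcp_pos: [0.6871, 0.091, 0.0454]
eef_rot: [-80.7, 90.0, 5.3]
contact_force: [0.1, -0.3, -1.3]
gripper_width: 0.0273
at [0.6871 0.091  0.0454] a 85.99 roll total rad 0.0 shift in final tool axes mm [ 2.9  0.1 -0. ] in current axes [ 2.9  0.1 -0. ]
[ 0.13622989 -0.25844177 -1.27585084] [ 0.06658681  0.10445603 -0.03181181]
```

Seated with no contact force; lower, release, and go to the third.

```bash
python3 -m creep '{"jaw":[1,1,1,0.1,0.1,0.1,0.1,0.1,0.1,0.1],"translation":[[0.003,0,0],[0,0,0],[0,0,0],[0,0,0],[0,0,0],[0,0,0],[-0.02,0,0],[-0.04,0,0],[-0.05,0,0],[-0.04,0,0]],"roll":[0,0,0,0,0,0,0,0,0,0]}' 20
python3 - <<'E'
from p import *
t=snap('top','t16');w=snap('wrist','w16');cv2.imwrite('pics/z16.png',cv2.resize(t['image'][180:300,120:300,::-1],None,fx=4,fy=4,interpolation=cv2.INTER_CUBIC))
plan([.432,.0395,.135])
E
```

```text
time_s: 35.3
tcp_pos: [0.6874, 0.0909, 0.1952]
eef_rot: [-83.8, 89.9, 2.2]
contact_force: [1.8, 0.6, -0.3]
gripper_width: 0.0395
at [0.6905 0.0916 0.2002] a 86.04 roll total rad 0.0 shift in final tool axes mm [ 65.2 254.3 -69.8] in current axes [ 65.2 254.3 -69.8]
```

View pics/z16.png

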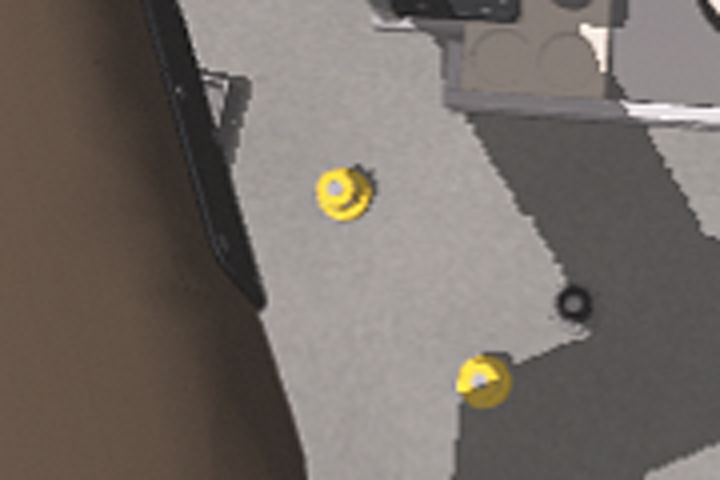

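View pics/w16.png

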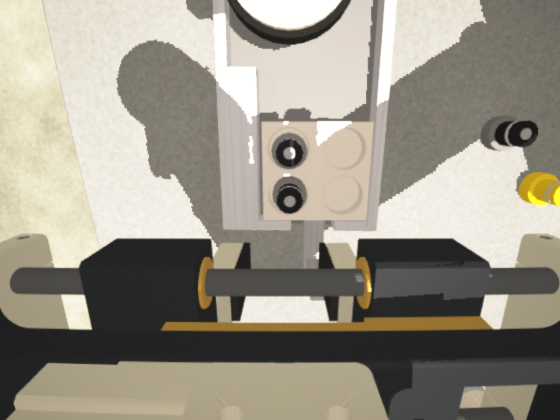

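```bash
python3 -m creep '{"jaw":[0,0,-0.2,-0.2,-0.2,-0.2,-0.2,-0.2,-0.2,-0.2],"translation":[[0,0.042,-0.0115],[0,0.042,-0.0115],[0,0.042,-0.0115],[0.015,0.042,-0.0115],[0.02,0.042,-0.0115],[0.025,0.042,-0.0115],[0,0,0],[0,0,0],[0,0,0],[0,0,0]],"roll":[0,0,0,0,0,0,0,0,0,0]}' 20
python3 - <<'E'
from p import *
c=snap('wrist','w17');plan([.432,.0395,.0255]);print(w2px(c,[.432,.0395,.046]))
cv2.imwrite('pics/z17.png',cv2.resize(c['image'][150:250,230:340,::-1],None,fx=6,fy=6,interpolation=cv2.INTER_CUBIC))
c=load('w15');cv2.imwrite('pics/z15.png',cv2.resize(c['image'][105:245,235:425,::-1],None,fx=4,fy=4,interpolation=cv2.INTER_CUBIC))
E
```

```text
time_s: 36.4
tcp_pos: [0.4326, 0.0406, 0.133]
eef_rot: [-60.1, 89.9, 25.9]
contact_force: [-0.1, 0.1, 0.3]
gripper_width: 0.0524
at [0.4323 0.0404 0.1328] a 85.98 roll total rad 0.0 shift in final tool axes mm [107.3   0.3  -1. ] in current axes [107.3   0.3  -1. ]
[284.04601561 214.29073192]
```

View pics/z17.png

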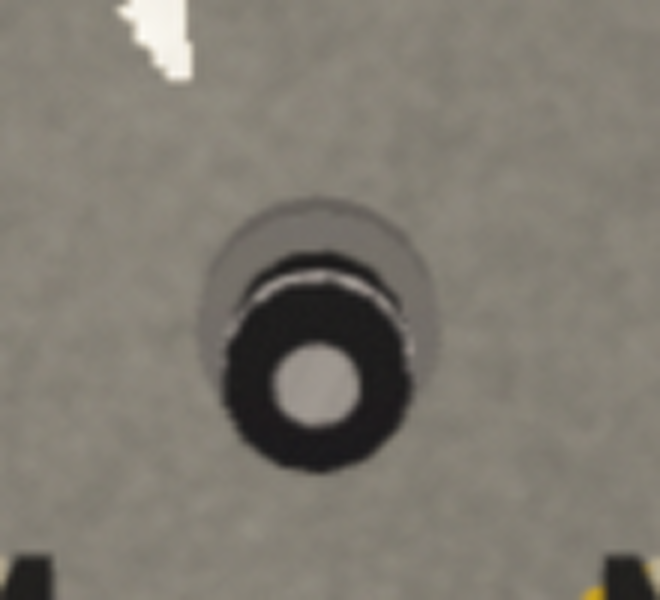

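View pics/z15.png

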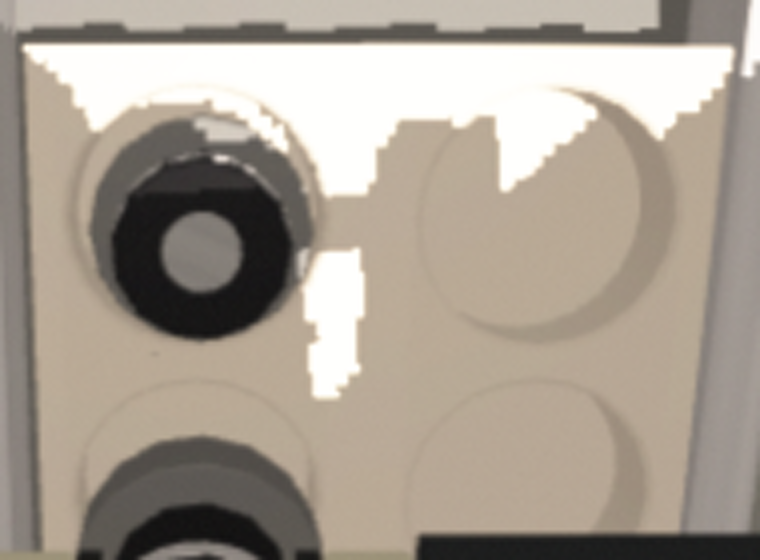

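```bash
python3 -m creep '{"jaw":[-0.2,-0.2,-0.2,-0.2,-0.2,1,1,1,1,1],"translation":[[0.03,-0.0012,-0.0013],[0.035,0,0],[0.03,0,0],[0.0125,0,0],[0,0,0],[0,0,0],[0,0,0],[0,0,0],[0,0,0],[0,0,0]],"roll":[0,0,0,0,0,0,0,0,0,0]}' 20
python3 - <<'E'
from p import *
print(get_state()['contact_force'],get_state()['tcp_pos'])
E
python3 -m creep '{"jaw":[1,1,1,1,1,1,1,1,1,1],"translation":[[0,0,0],[0,0,0],[-0.01,0,0],[-0.03,0,0],[-0.04,0,0],[-0.04,0,0],[-0.03,0,0],[0,0,0],[0,0,0],[0,0,0]],"roll":[0,0,0,0,0,0,0,0,0,0]}' 20
python3 - <<'E'
from p import *
c=load('w15');print(px2w(c,371.25,158.25,.034), w2px(c,rw((-31,62,34))))
plan([.6223,.0432,.08])
E
```

```text
time_s: 37.45
tcp_pos: [0.4329, 0.0388, 0.0257]
eef_rot: [-60.2, 89.9, 25.8]
contact_force: [-0.3, -0.1, 4.6]
gripper_width: 0.0272
[-0.27277576 -0.07530287  4.64001147] [0.43287694 0.03884106 0.0256727 ]
time_s: 38.45
tcp_pos: [0.4311, 0.0381, 0.1741]
eef_rot: [109.2, 89.9, -164.8]
contact_force: [0.3, 0.2, -1.7]
gripper_width: 0.0272
[0.62312548 0.04319514 0.034     ] [372.56229849 158.53258133]
at [0.4311 0.0381 0.1741] a 85.97 roll total rad 0.0 shift in final tool axes mm [  94.1 -190.3   18.5] in current axes [  94.1 -190.3   18.5]
```

```bash
python3 -m creep '{"jaw":[1,1,1,1,1,1,1,1,1,1],"translation":[[0,-0.039,0.0037],[0,-0.039,0.0037],[0,-0.039,0.0037],[0,-0.039,0.0037],[0,-0.035,0.0037],[0,0,0],[0.03,0,0],[0.04,0,0],[0.022,0,0],[0,0,0]],"roll":[0,0,0,0,0,0,0,0,0,0]}' 20
python3 -m creep '{"jaw":[1,1,1,1,1,1,1,1,1,1],"translation":[[0,0,0],[0,0,0],[0,0,0],[0,0,0],[0,0,0],[0,0,0],[0,0,0],[0,0,0],[0,0,0],[0,0,0]],"roll":[0,0,0,0,0,0,0,0,0,0]}' 20
python3 - <<'E'
from p import *
plan([.6227,.043,.045])
E
```

```text
time_s: 39.45
tcp_pos: [0.6202, 0.0425, 0.0777]
eef_rot: [110.3, 89.4, -163.8]
contact_force: [0.1, -0.4, -0.3]
gripper_width: 0.0276
time_s: 40.45
tcp_pos: [0.6239, 0.0435, 0.0828]
eef_rot: [113.6, 90.0, -160.4]
contact_force: [0.7, -0.7, 0.2]
gripper_width: 0.0272
at [0.6239 0.0435 0.0828] a 85.99 roll total rad 0.0 shift in final tool axes mm [37.8  1.2 -0.6] in current axes [37.8  1.2 -0.6]
```

```bash
python3 -m creep '{"jaw":[1,1,1,1,1,1,1,1,1,1],"translation":[[0,0.0012,-0.0006],[0.01,0,0],[0.008,0,0],[0.006,0,0],[0.004,0,0],[0.004,0,0],[0.003,0,0],[0.003,0,0],[0,0,0],[0,0,0]],"roll":[0,0,0,0,0,0,0,0,0,0]}' 20
python3 - <<'E'
from p import *
plan([.6227,.043,.0417]);print(get_state()['contact_force'],get_state()['moment'])
E
```

```text
time_s: 41.45
tcp_pos: [0.6228, 0.0431, 0.045]
eef_rot: [-86.7, 90.0, -0.7]
contact_force: [-0.3, -0.9, -1.5]
gripper_width: 0.0272
at [0.6228 0.0431 0.045 ] a 86.0 roll total rad 0.0 shift in final tool axes mm [ 3.3  0.1 -0.1] in current axes [ 3.3  0.1 -0.1]
[-0.2616868  -0.8738902  -1.47871417] [0.05622832 0.07206964 0.00931944]
```

```bash
python3 -m creep '{"jaw":[1,1,1,0.1,0.1,0.1,0.1,0.1,0.1,0.1],"translation":[[0.003,0,0],[0,0,0],[0,0,0],[0,0,0],[0,0,0],[0,0,0],[-0.02,0,0],[-0.04,0,0],[-0.05,0,0],[-0.04,0,0]],"roll":[0,0,0,0,0,0,0,0,0,0]}' 20
python3 -m creep '{"jaw":[-1,-1,-1,-1,-1,-1,-1,-1,-1,-1],"translation":[[0,0,0.03],[0,0,0],[0,0,0],[0,0,0],[0,0,0],[0,0,0],[0,0,0],[0,0,0],[0,0,0],[0,0,0]],"roll":[0,0,0,0,0,0,0,0,0,0]}' 20
python3 - <<'E'
from p import *
t=snap('top','t18');w=snap('wrist','w18');s=snap('scene','s18')
cv2.imwrite('pics/z18.png',cv2.resize(s['image'][180:310,160:370,::-1],None,fx=3.8,fy=3.8,interpolation=cv2.INTER_CUBIC))
plan(rw((0,203,150)));print(w2px(w,rw((0,203,95))))
E
```

```text
time_s: 42.45
tcp_pos: [0.6231, 0.043, 0.1947]
eef_rot: [-83.7, 89.9, 2.3]
contact_force: [1.0, 1.5, -0.0]
gripper_width: 0.0394
time_s: 43.45
tcp_pos: [0.6248, 0.0729, 0.1918]
eef_rot: [110.7, 90.0, -163.4]
contact_force: [0.2, 0.7, -0.2]
gripper_width: 0.0879
at [0.6248 0.073  0.1919] a 85.99 roll total rad 0.0 shift in final tool axes mm [ 41.9 -30.9 111.2] in current axes [ 41.9 -30.9 111.2]
[252.40367932 319.1937694 ]
```

View pics/w18.png

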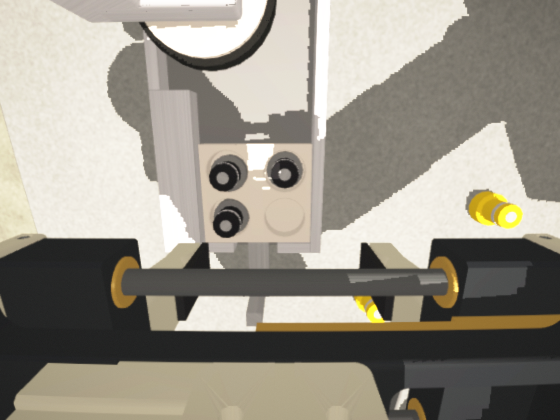

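View pics/z18.png

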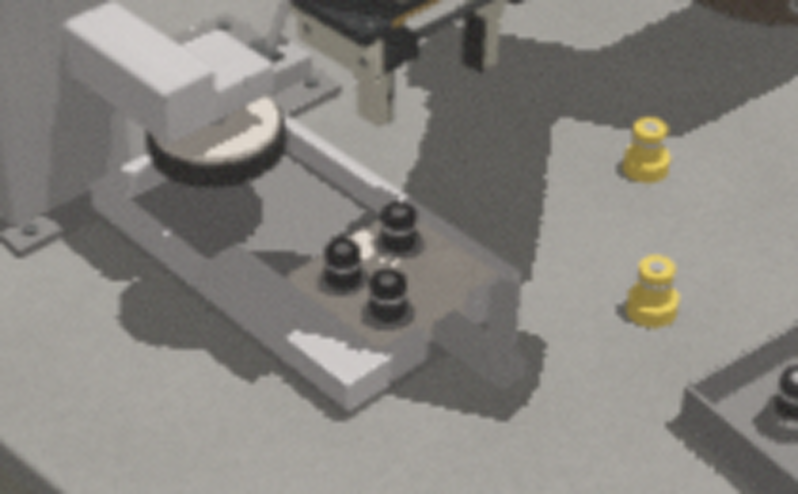

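View pics/t18.png

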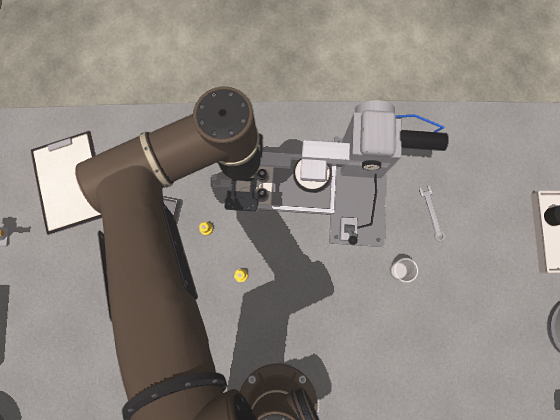

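```bash
python3 -m creep '{"jaw":[-1,-1,-1,-1,-1,-1,-1,-1,-1,-1],"translation":[[0,-0.0103,0.037],[0,-0.0103,0.037],[0,-0.0103,0.0372],[0.03,0,0],[0.04,0,0],[0.04,0,0],[0.0219,0,0],[0,0,0],[0,0,0],[0,0,0]],"roll":[0,0,0,0,0,0,0,0,0,0]}' 40
python3 -m creep '{"jaw":[1,1,1,1,1,1,1,1,1,1],"translation":[[0,0,0],[0,0,0],[0,0,0],[0,0,0],[0,0,0],[0,0,0],[0,0,0],[0,0,0],[0,0,0],[0,0,0]],"roll":[0,0,0,0,0,0,0,0,0,0]}' 40
python3 - <<'E'
from p import *
print(get_state()['contact_force'],get_state()['moment'],get_state()['gripper_width']);plan(rw((0,30,60)));c=snap('wrist','w19')
E
```

```text
time_s: 44.6
tcp_pos: [0.6647, 0.1823, 0.0621]
eef_rot: [-64.4, 89.8, 21.6]
contact_force: [-0.3, -0.5, 0.1]
gripper_width: 0.0879
time_s: 45.6
tcp_pos: [0.6634, 0.1817, 0.0599]
eef_rot: [-115.0, 90.0, -29.0]
contact_force: [-0.7, -0.8, 0.3]
gripper_width: 0.0159
[-0.73648547 -0.84131848  0.31129105] [ 0.0425262  -0.09190267  0.00036007] 0.01594459699453648
at [0.6634 0.1817 0.0599] a 85.99 roll total rad 0.0 shift in final tool axes mm [-1.000e-01  6.000e-01 -1.729e+02] in current axes [-1.000e-01  6.000e-01 -1.729e+02]
```

View pics/w19.png

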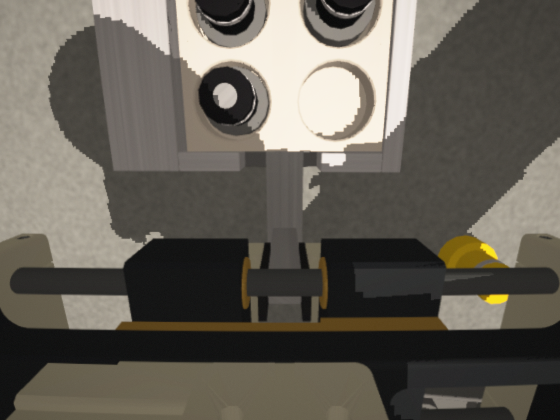

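```bash
python3 -m creep '{"jaw":[1,1,1,1,1,1,1,1,1,1],"translation":[[0,0,-0.006],[0,0,-0.012],[0,0,-0.018],[0,0,-0.02],[0,0,-0.02],[0,0,-0.02],[0,0,-0.02],[0,0,-0.018],[0,0,-0.012],[0,0,-0.006]],"roll":[0,0,0,0,0,0,0,0,0,0]}' 40
python3 - <<'E'
from p import *
print(get_state()['contact_force'],get_state()['moment'],get_state()['gripper_width']);plan(rw((0,28,60)))
E
```

```text
time_s: 46.65
tcp_pos: [0.6525, 0.0284, 0.0599]
eef_rot: [106.1, 90.0, -168.0]
contact_force: [-0.4, 4.7, -2.1]
gripper_width: 0.0155
[-0.35984818  4.66121332 -2.09333787] [ 1.35183089 -0.02688281  0.00868111] 0.015549153427943737
at [0.6525 0.0284 0.0599] a 85.91 roll total rad 0.0 shift in final tool axes mm [ -0.1   0.4 -21.3] in current axes [ -0.1   0.4 -21.3]
```

```bash
python3 -m creep '{"jaw":[1,1,1,1,1,1,1,1,1,1],"translation":[[0,0,-0.004],[0,0,-0.005],[0,0,-0.005],[0,0,-0.005],[0,0,-0.003],[0,0,0],[0,0,0],[0,0,0],[0,0,0],[0,0,0]],"roll":[0,0,0,0,0,0,0,0,0,0]}' 40
python3 - <<'E'
from p import *
print(get_state()['contact_force'],get_state()['moment'],get_state()['gripper_width']);plan(rw((0,28,60)));plan(rw((30,28,60)));snap('wrist','w20')
E
```

```text
time_s: 47.65
tcp_pos: [0.6511, 0.0077, 0.0599]
eef_rot: [144.9, 90.0, -129.1]
contact_force: [0.1, -3.7, -3.0]
gripper_width: 0.0159
[ 0.14597405 -3.74559105 -2.97790114] [-1.14141741 -0.26511166  0.07596833] 0.015863826528729703
at [0.6511 0.0077 0.0599] a 85.98 roll total rad 0.0 shift in final tool axes mm [-0.1  0.4 -0.4] in current axes [-0.1  0.4 -0.4]
at [0.6511 0.0077 0.0599] a 85.98 roll total rad 0.0 shift in final tool axes mm [ -0.1 -29.6  -0.5] in current axes [ -0.1 -29.6  -0.5]
```

View pics/w20.png

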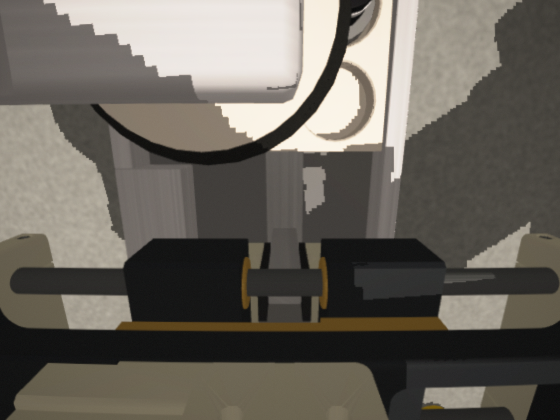

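```bash
python3 -m creep '{"jaw":[1,1,1,1,1,1,1,1,1,1],"translation":[[0,-0.004,0],[0,-0.005,0],[0,-0.005,0],[0,-0.005,0],[0,-0.005,0],[0,-0.004,0],[0,-0.002,0],[0,0,0],[0,0,0],[0,0,0]],"roll":[0,0,0,0,0,0,0,0,0,0]}' 40
python3 - <<'E'
from p import *
print(get_state()['contact_force'],get_state()['moment'],get_state()['gripper_width']);plan(rw((30,28,60)));plan([.6809,.0071,.06]);snap('wrist','w21')
E
```

```text
time_s: 48.7
tcp_pos: [0.6814, 0.006, 0.0599]
eef_rot: [-84.6, 90.0, 1.4]
contact_force: [-0.9, -0.3, -0.8]
gripper_width: 0.0159
[-0.86817587 -0.3231221  -0.75219275] [-0.13432563  0.64634407 -0.32157747] 0.01593371905076111
at [0.6814 0.006  0.0599] a 86.0 roll total rad 0.0 shift in final tool axes mm [-0.1  0.8 -1. ] in current axes [-0.1  0.8 -1. ]
at [0.6814 0.006  0.0599] a 86.0 roll total rad 0.0 shift in final tool axes mm [-0.1  0.6  1. ] in current axes [-0.1  0.6  1. ]
```

View pics/w21.png

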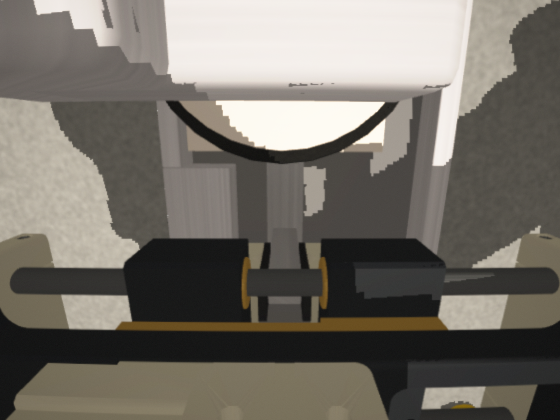

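```bash
python3 -m creep '{"jaw":[1,1,1,1,1,1,1,1,1,1],"translation":[[0,-0.001,0],[0,-0.001,0],[0,0,0],[0,0,0],[0,0,0],[0,0,0],[0,0,0],[0,0,0],[0,0,0],[0,0,0]],"roll":[0,0,0,0,0,0,0,0,0,0]}' 40
python3 - <<'E'
from p import *
print(get_state()['contact_force'],get_state()['moment']);plan(rw((30,28,60)))
E
```

```text
time_s: 49.75
tcp_pos: [0.6829, 0.006, 0.0599]
eef_rot: [89.9, 90.0, 175.9]
contact_force: [-5.0, 1.7, 0.7]
gripper_width: 0.0154
[-4.99324762  1.74095042  0.73230973] [ 0.39253391  1.7631455  -0.45821466]
at [0.6829 0.006  0.0599] a 85.99 roll total rad 0.0 shift in final tool axes mm [-0.1  2.3 -1. ] in current axes [-0.1  2.3 -1. ]
```

```bash
python3 -m creep '{"jaw":[-0.3,-0.3,-0.3,-0.3,-1,-1,-1,-1,-1,-1],"translation":[[0,0.0005,0],[0,0,0],[0,0,0],[0,0,0],[-0.02,0,0],[-0.04,0,0],[-0.05,0,0],[-0.04,0,0],[-0.025,0,0],[0,0,0.03]],"roll":[0,0,0,0,0,0,0,0,0,0]}' 40
python3 -m creep '{"jaw":[-1,-1,-1,-1,-1,-1,-1,-1,-1,-1],"translation":[[0,0,0.01],[0,0,0],[0,0,0],[0,0,0],[0,0,0],[0,0,0],[0,0,0],[0,0,0],[0,0,0],[0,0,0]],"roll":[0,0,0,0,0,0,0,0,0,0]}' 40
python3 - <<'E'
from p import *
w=snap('wrist','w22');s=snap('scene','s22')
cv2.imwrite('pics/z22.png',cv2.resize(s['image'][130:290,110:300,::-1],None,fx=4,fy=3.7,interpolation=cv2.INTER_CUBIC))
plan([.4645,-.2166,.2],-4.1)
E
```

```text
time_s: 50.75
tcp_pos: [0.687, 0.0339, 0.241]
eef_rot: [-79.6, 89.5, 6.2]
contact_force: [0.6, 0.4, -0.0]
gripper_width: 0.0863
time_s: 51.75
tcp_pos: [0.6855, 0.0458, 0.235]
eef_rot: [-79.0, 90.0, 7.0]
contact_force: [-0.5, -0.4, -0.7]
gripper_width: 0.0878
at [0.6855 0.0459 0.235 ] a 85.99 roll total rad 1.5724 shift in final tool axes mm [  35.  -277.6 -201.6] in current axes [  35.   202.1 -277.3]
```

View pics/w22.png

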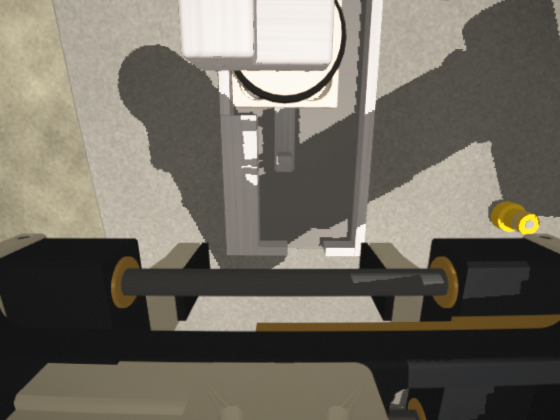

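View pics/z22.png

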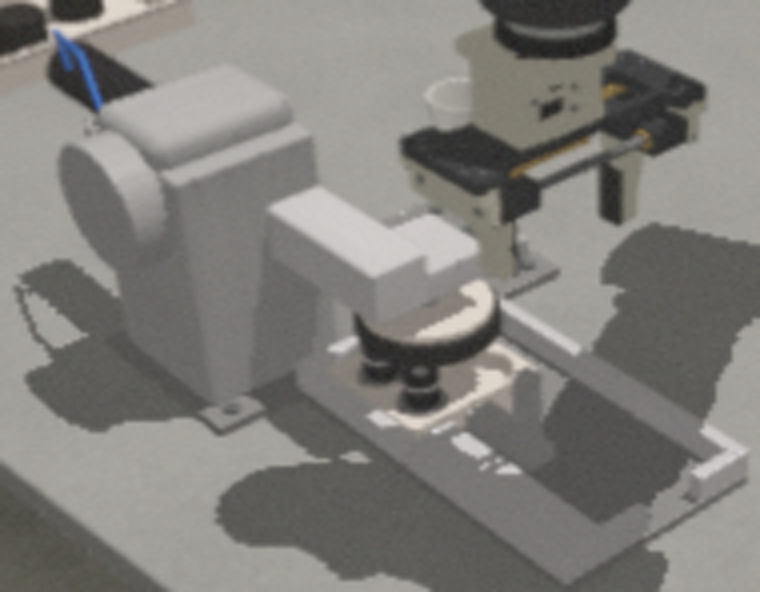

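```bash
python3 -m creep '{"jaw":[-1,-1,-1,-1,-1,-1,-1,-1,-1,-1],"translation":[[0,0.04,0],[0,0.04,0],[0,0.04,0],[0,0.04,0],[0,0.04,0],[0,0,0],[0,0,0],[0,0,0],[0,0,0],[0,0,0]],"roll":[0,0,0,0,0,0.145,0.145,0.145,0.145,0.145]}' 10
python3 -m creep '{"jaw":[-1,-1,-1,-1,-1,-1,-1,-1,-1,-1],"translation":[[0,0,0],[0,0,0],[0,0,0],[0,0,0],[0,0,0],[0,0,0],[0,-0.04,0],[0,-0.04,0],[0,-0.04,0],[0,-0.04,0]],"roll":[0.145,0.145,0.145,0.145,0.145,0.122,0,0,0,0]}' 10
python3 -m creep '{"jaw":[-1,-1,-1,-1,-1,-1,-1,-1,-1,-1],"translation":[[0,-0.04,0],[0,-0.04,0],[0,-0.037,0],[0,0,0],[0,0,0],[0,0,0],[0,0,0],[0,0,0],[0,0,0],[0,0,0]],"roll":[0,0,0,0,0,0,0,0,0,0]}' 10
python3 - <<'E'
from p import *
w=snap('wrist','w23');plan([.4645,-.2166,.096],-4.1);print(w2px(w,[.463,-.217,.111]))
c=load('w22');print(w2px(c,rw((30,28,95))),w2px(c,rw((33,28,95))))
E
```

```text
time_s: 52.85
tcp_pos: [0.4859, 0.0599, 0.2353]
eef_rot: [-16.9, 90.0, 27.2]
contact_force: [-0.6, -1.1, 0.4]
gripper_width: 0.0876
time_s: 53.85
tcp_pos: [0.4743, -0.101, 0.2353]
eef_rot: [10.7, 89.9, 6.6]
contact_force: [1.3, 0.5, -0.6]
gripper_width: 0.0876
time_s: 54.85
tcp_pos: [0.4664, -0.216, 0.2351]
eef_rot: [0.2, 90.0, -3.9]
contact_force: [-0.3, 0.0, -0.6]
gripper_width: 0.0878
at [ 0.4664 -0.2161  0.235 ] a -4.04 roll total rad 0.001 shift in final tool axes mm [139.   -0.6  -1.8] in current axes [139.   -0.6  -1.8]
[282.10381091 203.09941358]
[285.53224833 161.57722601] [282.54161824 161.56162238]
```

View pics/w23.png

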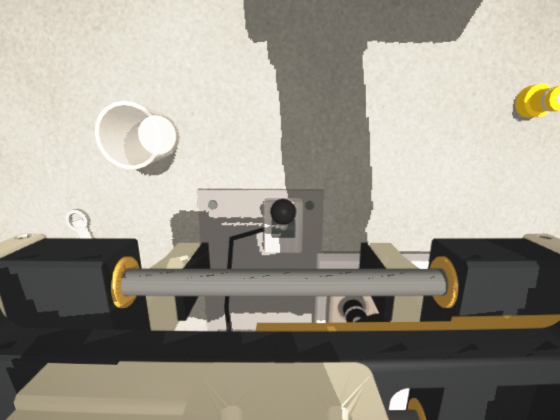

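```bash
python3 -m creep '{"jaw":[-1,-1,-1,-1,0.3,1,1,1,1,1],"translation":[[0.04,0,0.0041],[0.045,0,0],[0.04,0,0],[0.0145,0,0],[0,0,0],[0,0,0],[0,0,0],[0,0,0],[0,0,0],[0,0,0]],"roll":[0,0,0,0,0,0,0,0,0,0]}' 10
python3 -m creep '{"jaw":[1,1,1,1,1,1,1,1,1,1],"translation":[[0,0,0],[0,0,0],[-0.005,0,0.0115],[-0.003,0,0.0115],[-0.002,0,0.0115],[-0.001,0,0.0115],[0.001,0,0.0115],[0.002,0,0.0115],[0.003,0,0.0115],[0.004,0,0.006]],"roll":[0,0,0,0,0,0,0,0,0,0]}' 10
python3 - <<'E'
from p import *
print(get_state()['contact_force'])
E
python3 -m creep '{"jaw":[1,1,1,1,1,1,1,1,1,1],"translation":[[0,0,0.002],[0,0,0.002],[0,0,0.002],[0,0,0],[0,0,0],[0,0,0],[0,0,0],[0,0,0],[0,0,0],[0,0,0]],"roll":[0,0,0,0,0,0,0,0,0,0]}' 10
python3 - <<'E'
from p import *
print(get_state()['contact_force'],get_state()['tcp_pos']);snap('wrist','w24')
s=snap('scene','s24')
cv2.imwrite('pics/z24.png',cv2.resize(s['image'][130:290,110:300,::-1],None,fx=4,fy=3.7,interpolation=cv2.INTER_CUBIC))
E
```

```text
time_s: 55.9
tcp_pos: [0.4706, -0.2168, 0.0961]
eef_rot: [0.5, 89.9, -3.6]
contact_force: [0.6, 0.7, -1.2]
gripper_width: 0.0453
time_s: 56.9
tcp_pos: [0.5572, -0.2242, 0.0964]
eef_rot: [-113.2, 89.9, -117.3]
contact_force: [-0.5, -5.5, 2.8]
gripper_width: 0.025
[-0.52145845 -5.53493642  2.83780833]
time_s: 57.9
tcp_pos: [0.5589, -0.2243, 0.0955]
eef_rot: [-173.3, 89.6, -177.5]
contact_force: [-8.9, -5.3, 3.1]
gripper_width: 0.0251
[-8.87731555 -5.34388989  3.13716707] [ 0.55892721 -0.22426038  0.09553337]
```

View pics/w24.png

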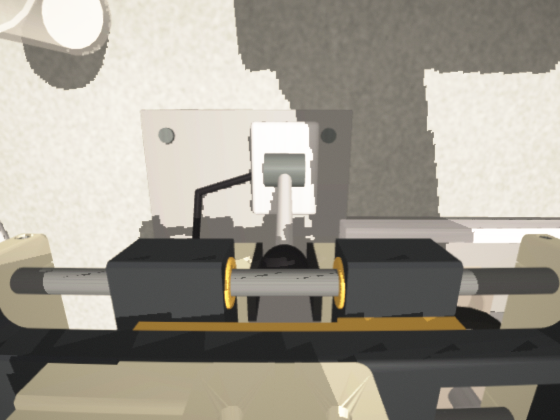

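View pics/z24.png

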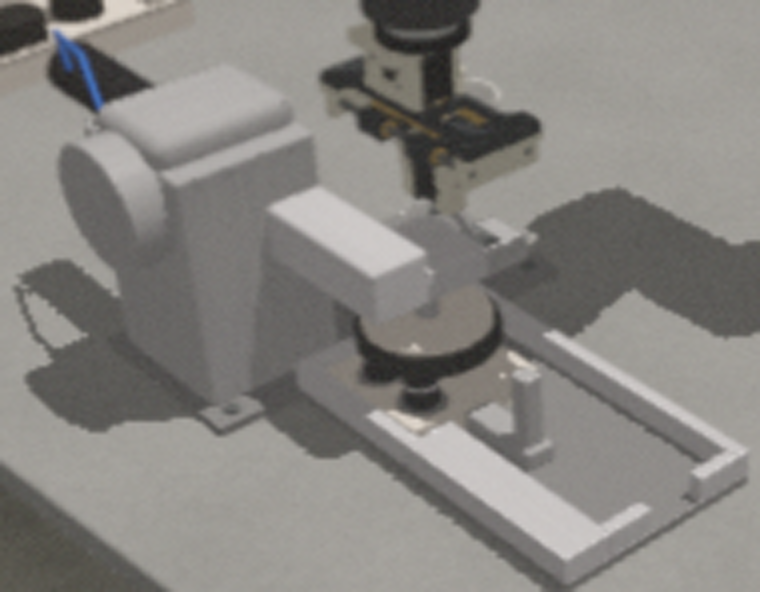

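```bash
python3 -m creep '{"jaw":[-1,-1,-1,-1,-1,-1,-1,-1,-1,-1],"translation":[[0,0,0],[0,0,0],[0,0,0],[0,0,0],[0,0,0],[-0.02,0,0],[-0.04,0,0],[-0.04,0,0],[-0.04,0,0],[0,0,0]],"roll":[0,0,0,0,0,0,0,0,0,0]}' 10
python3 -m creep '{"jaw":[-1,-1,-1,-1,-1,-1,-1,-1,-1,-1],"translation":[[0,0,-0.02],[0,0,-0.03],[0,0,-0.02],[0,0,0],[0,0,0],[0,0,0],[0,0,0],[0,0,0],[0,0,0],[0,0,0]],"roll":[0,0,0,0,0,0,0,0,0,0]}' 10
python3 - <<'E'
from p import *
print(get_state()['contact_force'],get_state()['tcp_pos'])
w=snap('wrist','w25');t=snap('top','t25');s=snap('scene','s25')
print(w2px(w,rw((-76.9,-210,111))))
cv2.imwrite('pics/z25.png',cv2.resize(s['image'][130:290,110:300,::-1],None,fx=4,fy=3.7,interpolation=cv2.INTER_CUBIC))
cv2.imwrite('pics/z26.png',cv2.resize(t['image'][90:260,215:400,::-1],None,fx=3.4,fy=3.4,interpolation=cv2.INTER_CUBIC))
E
```

```text
time_s: 59.0
tcp_pos: [0.5656, -0.2241, 0.2432]
eef_rot: [-10.0, 89.4, -14.1]
contact_force: [0.9, -0.5, -0.0]
gripper_width: 0.0875
time_s: 60.0
tcp_pos: [0.4929, -0.2183, 0.2363]
eef_rot: [175.0, 90.0, 170.9]
contact_force: [0.5, 0.9, 0.5]
gripper_width: 0.0878
[0.47068094 0.94745441 0.45700244] [ 0.49290947 -0.21833449  0.23626578]
[281.75938101 265.11805015]
```

View pics/w25.png

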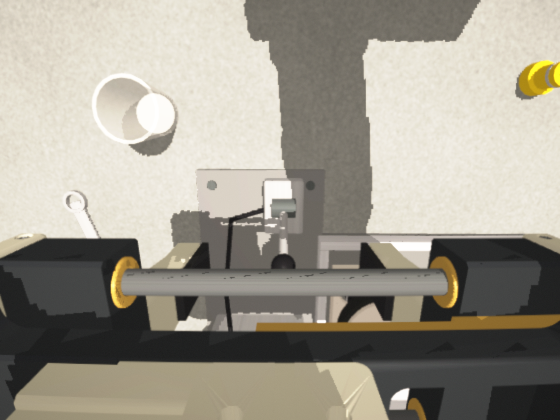

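View pics/z25.png

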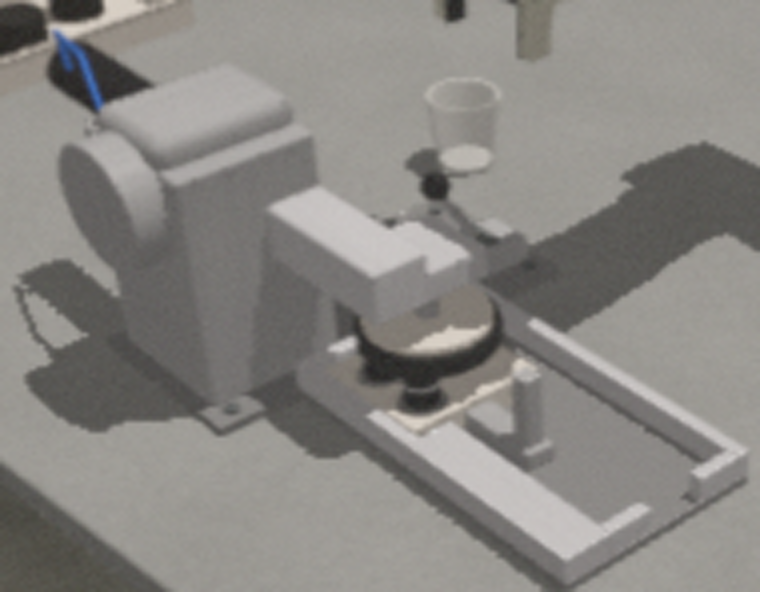

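View pics/z26.png

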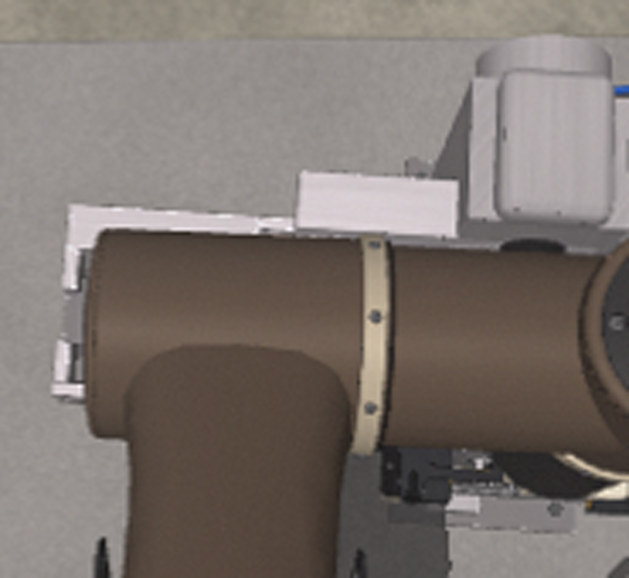

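View pics/s25.png

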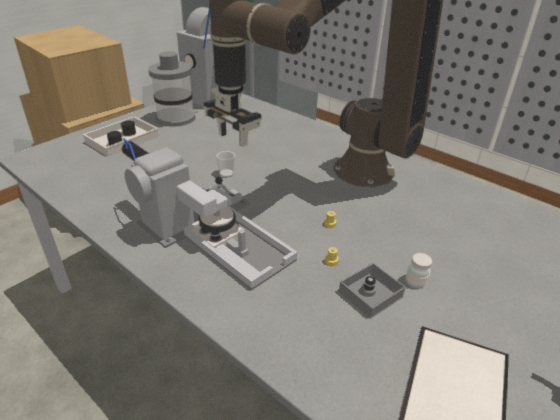

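```bash
python3 -c "
from plant import *
print(close_job())"
```

```text
the job is handed in; nothing more can be done
None
```

I finished the whole job in order and handed it in at about 60 s, well under the 210 s limit.

- **Unclamp and slide out:** I pulled the lever over to its stop, moved the carriage out of its bay by the stem, and drew it along the lane to the outer stop.
- **Tested cartridge:** Only one was in the carriage, in pocket 3. It now stands upright in the grey bin.
- **New cartridges:** Three were on the bench, and I found no fourth in any view. They are in pockets 1, 2 and 4; pocket 3 is empty.
- **Slide home and clamp:** I slid the carriage back and sideways until it met the far wall of the bay at about 5 N. I then pushed the lever over to its stop at about 9 N.

**Last checks:** In the final pictures the carriage is home, the head is down and the gripper is clear of everything. The bin, the two yellow lookalikes, the jar and the beaker look undisturbed. I saw the three new cartridges upright just after placing them; with the carriage home the head hides some of them, and those I could see were upright. Each went into its pocket with almost no contact force. No picture showed a cartridge knocked aside during the run.

**Disagreements:** In the first pictures the lever ball was 6–7 mm short of the position worked out for fully clamped. It now sits slightly further over than at the start. In the last wrist picture the ball was partly hidden, so "fully over" rests on the felt stop and the scene view.

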